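# Fill the round fitting tub and gauge it level

### The arm

A 7-joint arm with a two-finger parallel gripper is mounted at the origin on the work surface. World frame = base frame: x ahead of the robot, y to its left, z up, the work surface at z = 0. Lengths are in m, angles in rad, forces in N, time in s.
With the tool pointing down it reaches from about 0.4 to 0.85 m from the base axis. Payload 10.4 kg.
Tool frame: the origin (TCP) lies between the finger pads; the fingertips stand ahead of it and the grasp point (between the pads) lies 6 mm ahead of it (finger_overhang is the z of the fingertips in the tool frame, in m); z points along the fingers, y is the direction in which the jaws open and shut (so a half turn about z gives the same grasp; the last joint's range is limited). The gripper opens to 85 mm and grips with 20 to 120 N. Pads are 22 mm wide; open, the fingers measure 114 mm over their backs; the gripper's body (76 mm by 85 mm) begins 54 mm behind the grasp point. The pads swing forward as they close: fully open they stand 13 mm farther back than shut.
Start: joints at [-1.2, 0.332, -0.065, 1.46, 0.022, 1.35, -0.088], TCP at [0.24, 0.577, 0.256] pointing down, gripper open.
Joint ranges: [-2.6, 2.6], [-0.5, 2.12], [-1.47, 1.34], [0.16, 2.42], [-1.27, 4.41], [0.06, 2.06], [-2.6, 2.6]. Speed limits (rad/s): [2.22, 2.22, 2.79, 2.79, 3.14, 3.14, 3.14].

### API

Orientations are given as a unit quaternion [x, y, z, w].
In Python, from workcell import * gives the robot as it stands.
- The arm moves only by the shell command python3 -m creep 'ROWS' [FORCE]. ROWS is JSON, a list of rows, each a list of 7 numbers: the turn, a rotation vector about the tool's x, y, z in rad, then the shift along the tool's x, y, z in mm, then the closure in counts, from 0 (fully open) to 255 (shut). In form: [[wx, wy, wz, dx, dy, dz, claw], ...]. A call has 1 to 8 rows; each row shifts and turns the commanded pose from where the row before left it, along the tool's axes as they then stand; what a row does not reach is not made up. A row lasts 1/10 s, in which the tool goes at most 50 mm and 8.59 degrees, less where a joint would pass 70% of its speed; a pose out of reach is approached as far as the arm can. A call is refused whole if a number of a shift passes 50 or a number of a turn 0.15, either way. A call with a gripper value outside its range is refused whole. The fingers move at their own pace and stop on an object; FORCE is the grip in N (left out, the last holds). Time passes only in rows, so rows that do not move let the fingers close. It gives the time, the measured TCP pose, the force and the opening at its end, in the units of the state.
- get_obs(): the state, without advancing time (a new reading comes with each control period).
- camera(name): name is "side" or "top" or "wrist"; returns (picture, depth): 480x640x3 uint8, blue, green, red; 480x640 float32, m along the optical axis (not along the pixel's ray), 0 where there is no reading.
- camera_model(name): a dict with "camera_matrix" (3x3 intrinsics, pixels), "R" (3x3) and "t" (3): a world point X has camera coordinates R X + t; the wrist camera has in their place "mount" (4x4, takes a point from camera to tool coordinates, whose origin is the TCP and whose axes are the flange's). Camera axes: x right, y down, z forward; pixel columns grow to the right and rows downward; lengths in m; the calibration is good to about 2 mm. The wrist camera is an equidistant fisheye: a pixel r from the principal point sees the ray r / f radians off the axis. A picture is of the moment at which its call begins: read the wrist's pose just before it. camera_model takes no time and is no camera call.
- hand_in(): hands the job in, once; it reports no verdict.
The state is a dict: "clock": time; "joint_pos": joint angles; "joint_velocities": joint speeds; "tau": joint torques, N m; "position": TCP position; "ee_rot": TCP orientation; "ft_force": force on the tool from outside, world axes, zero at the start; "torque": the same for the moment, N m; "grip_width": opening from 0.0 (shut) to 1.0 (fully open).
Only numpy, scipy, OpenCV 4.12 (cv2) and the standard library are available. Lean on these libraries where they do the work, as an engineer would, in place of code of your own. Each camera call takes 0.05 s, during which the arm holds its last target.

### The job

Finish packing the round stock tub: lay the zinc-grey union from the sloped rack flat in one empty pocket and set the short zinc-grey coupling from the bench in the other, gently and with nothing above the rim, while the yellow gauge arm stays parked. Then take the gauge arm by its red knob and swing it counter-clockwise one full turn, until it is parked over the green deck again, so that it sweeps the whole tub without striking a fitting, and let go. Leave the brass and copper fittings, the three fittings already packed and everything else on the bench where they are.

Things in the scene. Friction and masses are not known exactly. Their poses are not given: they have to be found in the camera images.
- tub: Cream round tub, fixed, left or right, any yaw. 270 mm outer dia., wall 5, rim 52 high, inner floor 6 mm up. Origin under its centre on the table. Central post 38 dia., 55 high; five radial dividers (5 thick, tops 30 mm up) at 36, 108, 180, 252, 324 deg from its x axis. The sector about its x axis holds a dark green deck (top 48 mm up) where the gauge parks; the other four are pockets.
- pocket1 (a point): Middle of pocket 1 of the tub, on its floor, 81 mm from the tub's centre at 72 degrees counter-clockwise from the tub's x axis. Empty at the start; a union fits lying radially, or a coupling standing.
- pocket2 (a point): Middle of pocket 2 of the tub, on its floor, 81 mm from the tub's centre at 144 degrees counter-clockwise from the tub's x axis. This pocket is already full (packed_a, packed_b).
- pocket3 (a point): Middle of pocket 3 of the tub, on its floor, 81 mm from the tub's centre at 216 degrees counter-clockwise from the tub's x axis. Empty at the start; a union fits lying radially, or a coupling standing.
- pocket4 (a point): Middle of pocket 4 of the tub, on its floor, 81 mm from the tub's centre at 288 degrees counter-clockwise from the tub's x axis. This pocket is already full (packed_union).
- gauge (a joint): Turn of the yellow height-gauge arm about the tub's vertical centre axis, rad: the arm's angle from the tub's x axis, counter-clockwise from above. 0 = parked over the deck; stops at 0 and 6.28 (a full turn, over the deck again). Starts between 0 and 0.25, stays where left, friction about 0.06 N m.
- gauge_blade: The yellow blade of the gauge arm: a flat bar 22 mm wide and 8 mm thick reaching from the tub's centre to 135 mm out, its underside 56 mm above the table (4 mm above the rim). It turns with joint gauge. Origin on the table at the tub's centre; its x axis points along the blade.
- knob_grip (a point): Grip point on the red crank knob that stands upright on the gauge arm, 108 mm from the tub's centre: 22 mm diameter, from 65 to 107 mm above the table; this point lies on its axis at 91 mm. The knob spins freely on its own axis, so a gripper holding it need not turn while the arm goes round.
- union: Zinc-grey hose union, a spool 76 mm long: hex collars (38 mm across flats, 44 corners, 14 long) at both ends, round waist 32 mm dia., 48 long, between; 0.25 kg. Origin at its middle, x axis along its length. Starts on a hex flat in a lane of the sloped rack, lengthwise up the slope, its axis 19 mm off the board. 
- copper_union: Copper union of the same shape and size in another lane; leave it there. Origin at its middle.
- packed_union: Steel union of the same shape and size, already lying radially in pocket 4 of the tub; leave it. Origin at its middle.
- rack: Dark green sloped rack, fixed, 325 mm wide (y). Origin on the table; x points uphill, away from the robot (yaw within 0.15). Board 130 x 270 mm rising 27 deg along +x, middle of its surface 65 mm up at x = 55 mm, y = 0; 14 mm lip at its low end. A yellow rail (16 mm dia., axis 200 mm up) runs along y at x = 55 mm, posts at y = +/-155: it blocks grippers from straight above, not square to the slope. Lanes at y = 80, 0, -80 mm.
- coupling: Zinc-grey short coupling, a plain cylinder 44 mm in diameter and 36 mm tall (thin ribs to 45 mm), about 0.16 kg, standing on the table midway between tub and rack, either close to the robot or farther off. Origin at the centre of its underside.
- coupling_center (a point): Centre of the short coupling, 18 mm above its underside.
- brass_union: Brass union of the same shape and size as the zinc ones, in another lane of the rack; leave it there. Origin at its middle.
- brass_plug: Brass plug, 40 mm diameter, 36 mm tall with a hex top, on the table; leave alone. Origin at its underside.
- packed_a: Steel coupling 44 mm diameter, 36 mm tall, already standing in pocket 2 of the tub, 58 mm from its centre; leave it. Origin at its underside.
- packed_b: Another like packed_a, 104 mm from the tub's centre.
- paste_jar: Jar with a blue cap, 64 mm diameter, 75 mm tall, bystander at the back. Origin at its underside.
- oil_bottle: Yellow bottle, 54 mm diameter, 140 mm tall, bystander at the back. Origin at its underside.
- wrench: Open wrench lying flat near the robot, bystander. Origin at the middle of its underside.
- hose_cap: Black plastic cap, 60 mm diameter, 18 mm tall, lying near the robot, bystander. Origin at its underside.
There are look-alikes about, which are no part of the job. What is shaped like the packed_union but blue, pink or purple is not meant.

How it is judged:
By the outcome, as a careful person would: the job done as asked, in the order asked, and still so for the second after the job is handed in, with the robot touching nothing.
It also fails if it takes over 69 s, if anything falls off the work surface, if the arm or the gripper's body presses on something with over 40 N, if the wrist force passes 120 N, or if a joint passes its speed limit or range.

## Working session

There is one attempt and no reset: what is moved stays moved. The work goes in short steps, Python scripts to look and compute and a shell command to move; the robot and the scene stay as the last step left them, time stands still between calls to the robot, and variables do not carry over. Pictures are saved under pics/ and viewed, and the job is handed in when it is done.

```bash
ls; mkdir -p pics
python3 - <<'E'
from workcell import *
import cv2,numpy as np
o=get_obs(); print(o)
for n in ["side","top","wrist"]:
    m=camera_model(n); print(n,{k:np.round(v,4).tolist() if not isinstance(v,str) else v for k,v in m.items()})
for n in ["side","top"]:
    p,d=camera(n); cv2.imwrite(f"pics/{n}0.png",p); np.save(f"{n}0.npy",d); print(n,(d>0).mean())
print(get_obs()['clock'])
E
```

```text
pics
{'clock': 0.0, 'joint_pos': array([-1.19960634,  0.33289871, -0.06471344,  1.46094152,  0.02160187,
        1.3499513 , -0.08851124]), 'joint_velocities': array([ 7.50286999e-05,  3.21068555e-04,  1.08529845e-04,  4.04541754e-04,
       -3.85659133e-04,  3.43792348e-04,  4.36715242e-04]), 'tau': array([-1.01648715e-03, -6.25439930e+01,  4.83479560e-02, -3.91608703e+01,
        1.60300214e-02,  9.76192416e-03, -1.26202941e-06]), 'position': array([0.23966801, 0.57683453, 0.25549911]), 'ee_rot': array([ 1.95613999e-01,  9.80680681e-01, -7.43008387e-04, -1.13087575e-04]), 'ft_force': array([ 0.28318448, -0.23476327,  0.31771222]), 'torque': array([0.00825894, 0.01831231, 0.03532655]), 'grip_width': 1.0005677261859092}
side {'camera_matrix': [[532.0437, 0.0, 319.8242], [0.0, 532.0437, 239.8737], [0.0, 0.0, 1.0]], 'R': [[-0.9776, -0.2104, 0.0054], [-0.1668, 0.7589, -0.6294], [0.1283, -0.6162, -0.777]], 't': [0.4759, 0.1869, 1.1153]}
top {'camera_matrix': [[486.9452, 0.0, 324.0419], [0.0, 486.9452, 243.3172], [0.0, 0.0, 1.0]], 'R': [[0.0951, -0.9955, 0.0061], [-0.9683, -0.0939, -0.2314], [0.2309, 0.0161, -0.9728]], 't': [-0.1157, 0.5028, 0.9867]}
wrist {'camera_matrix': [[371.6483, 0.0, 317.8665], [0.0, 371.6483, 241.7221], [0.0, 0.0, 1.0]], 'mount': [[0.001, -0.96, -0.2799, 0.0708], [1.0, 0.001, 0.0, -0.0003], [0.0003, -0.2799, 0.96, -0.1188], [0.0, 0.0, 0.0, 1.0]]}
side 0.9959440104166667
top 0.996015625
0.1
```

View pics/side0.png

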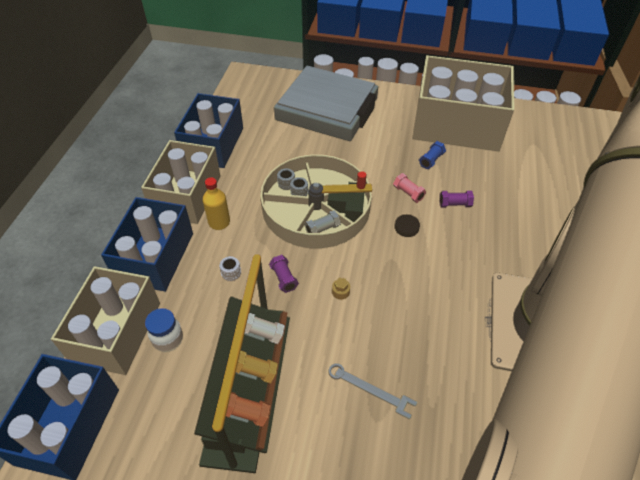

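View pics/top0.png

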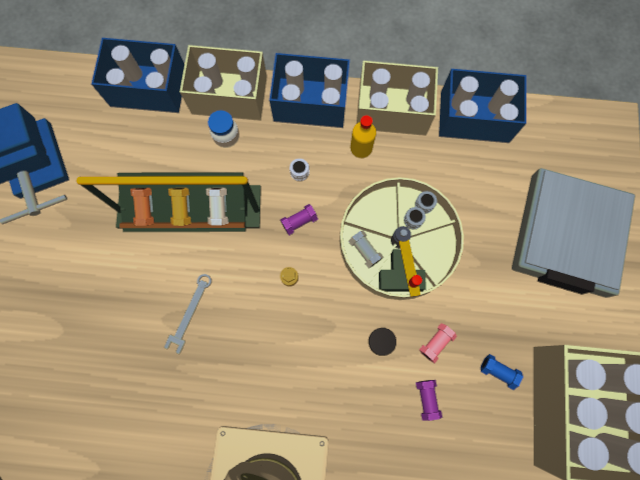

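```bash
cat > h.py <<'E'
from workcell import *
import cv2,numpy as np
from scipy.spatial.transform import Rotation as Ro
def world(n,u,v,z):
    m=camera_model(n);K=np.array(m['camera_matrix']);R=np.array(m['R']);t=np.array(m['t'])
    c=-R.T@t; d=R.T@np.linalg.inv(K)@np.array([u,v,1.]); return c+d*(z-c[2])/d[2]
def ray(n,u,v):
    m=camera_model(n);K=np.array(m['camera_matrix']);R=np.array(m['R']);t=np.array(m['t'])
    d=R.T@np.linalg.inv(K)@np.array([u,v,1.]); return -R.T@t,d/np.linalg.norm(d)
def cloud(n,d):
    m=camera_model(n);K=np.array(m['camera_matrix']);R=np.array(m['R']);t=np.array(m['t'])
    v,u=np.mgrid[0:480,0:640]; P=np.stack([u,v,np.ones_like(u)],-1)@np.linalg.inv(K).T*d[...,None]
    return (P-t)@R   # R^T(X-t)
def proj(n,X):
    m=camera_model(n);K=np.array(m['camera_matrix']);p=K@(np.array(m['R'])@np.array(X)+m['t']);return p[:2]/p[2]
def tri(rs):
    A=np.zeros((3,3));b=np.zeros(3)
    for c,d in rs:
        M=np.eye(3)-np.outer(d,d);A+=M;b+=M@c
    x=np.linalg.solve(A,b); return x,[np.linalg.norm((np.eye(3)-np.outer(d,d))@(x-c)) for c,d in rs]
def wray(o,u,v):
    m=camera_model('wrist');K=np.array(m['camera_matrix']);M=np.array(m['mount'])
    a=np.array([(u-K[0,2])/K[0,0],(v-K[1,2])/K[1,1]]);r=np.hypot(*a)
    d=np.array([*(a/r*np.sin(r)),np.cos(r)]) if r>0 else np.array([0,0,1.])
    Rt=Ro.from_quat(o['ee_rot']).as_matrix()
    return Rt@M[:3,3]+o['position'],Rt@M[:3,:3]@d
def wproj(o,X):
    m=camera_model('wrist');K=np.array(m['camera_matrix']);M=np.array(m['mount'])
    Rt=Ro.from_quat(o['ee_rot']).as_matrix()
    p=M[:3,:3].T@(Rt.T@(np.array(X)-o['position'])-M[:3,3]);r=np.hypot(p[0],p[1]);th=np.arctan2(r,p[2])
    return np.array([K[0,2]+K[0,0]*th*p[0]/r,K[1,2]+K[1,1]*th*p[1]/r])
E
python3 - <<'E'
from h import *
for n,c in [("top",(70,110,480,320)),("side",(190,140,420,470))]:
    p=cv2.imread(f"pics/{n}0.png");x0,y0,x1,y1=c;q=p[y0:y1,x0:x1];f=min(800/q.shape[1],600/q.shape[0])
    cv2.imwrite(f"pics/{n}0c.png",cv2.resize(q,None,fx=f,fy=f,interpolation=cv2.INTER_CUBIC));print(n,f)
T=cloud("top",np.load("top0.npy"));S=cloud("side",np.load("side0.npy"))
for u,v in [(300,200),(217,206),(299,162),(402,238),(416,281),(289,274),(365,247),(130,110),(400,270)]: print((u,v),T[v,u].round(3))
for u,v in [(265,328),(230,262),(316,185),(361,178)]: print('s',(u,v),S[v,u].round(3))
E
```

```text
top 1.951219512195122
side 1.8181818181818181
(300, 200) [ 0.623 -0.001  0.001]
(217, 206) [0.562 0.165 0.094]
(299, 162) [0.701 0.008 0.037]
(402, 238) [ 0.537 -0.232  0.068]
(416, 281) [ 0.441 -0.26   0.106]
(289, 274) [0.442 0.003 0.034]
(365, 247) [ 0.516 -0.156  0.043]
(130, 110) [ 0.811  0.434 -0.001]
(400, 270) [ 0.471 -0.235  0.049]
s (265, 328) [0.557 0.172 0.091]
s (230, 262) [0.689 0.002 0.04 ]
s (316, 185) [ 0.547 -0.233  0.079]
s (361, 178) [ 0.443 -0.253  0.105]
```

View pics/top0c.png

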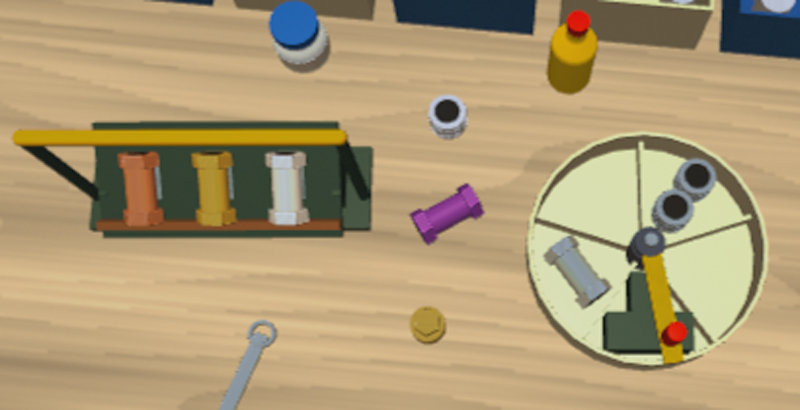

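View pics/side0c.png

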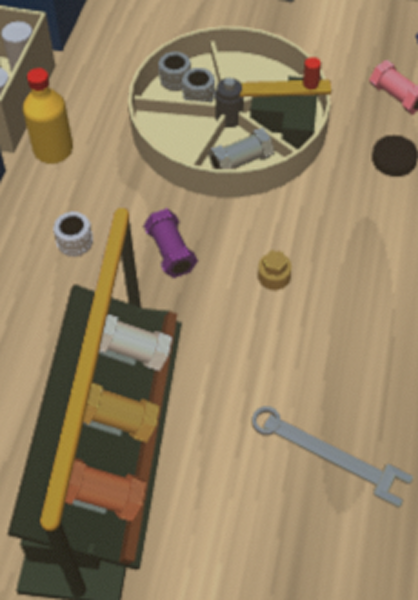

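Run:
```python
from h import *
from scipy.optimize import least_squares
import workcell; print([ (k,getattr(workcell,k)) for k in dir(workcell) if 'over' in k.lower()])
for n in ["top","side"]:
    im=cv2.imread(f"pics/{n}0.png");C=cloud(n,np.load(f"{n}0.npy"));hsv=cv2.cvtColor(im,cv2.COLOR_BGR2HSV)
    print(n,'table z',np.median(C[...,2][(abs(C[...,0]-.3)<.05)&(abs(C[...,1]-0)<.1)]))
    X=C.reshape(-1,3); r=np.hypot(X[:,0]-.545,X[:,1]+.235)
    m=(r<.15)&(r>.115)&(X[:,2]>.049)&(X[:,2]<.055)
    # rim
    f=least_squares(lambda p:np.hypot(X[m,0]-p[0],X[m,1]-p[1])-p[2],[.545,-.235,.13],loss='soft_l1',f_scale=.002)
    print('rim',f.x,m.sum(),np.median(X[m,2])); c=f.x[:2]
    # dividers z~.03
    r=np.hypot(X[:,0]-c[0],X[:,1]-c[1]);a=np.degrees(np.arctan2(X[:,1]-c[1],X[:,0]-c[0]))%360
    m=(r<.125)&(r>.05)&(abs(X[:,2]-.03)<.003); h,_=np.histogram(a[m],bins=120,range=(0,360)); print('div',[(i*3,int(x)) for i,x in enumerate(h) if x>3])
    m=(r<.09)&(r>.03)&(abs(X[:,2]-.048)<.003); print('deck',np.round(np.percentile(a[m],[1,50,99]),1))
    m=(r<.12)&(r>.04)&(X[:,2]>.061)&(X[:,2]<.068); print('blade',m.sum(),np.median(a[m]))
    H=hsv.reshape(-1,3).astype(int); red=((H[:,0]<8)|(H[:,0]>172))&(H[:,1]>170)&(r<.16)&(X[:,2]>.06)
    k=X[red];print('knob',red.sum(),k.mean(0).round(4),'top',np.percentile(k[:,2],95),k[k[:,2]>.103].mean(0))
    m=(X[:,2]>.0)&(abs(X[:,0]-.70)<.05)&(abs(X[:,1]-.005)<.04)&(X[:,2]>.012); k=X[m];print('coup',k.mean(0),k.min(0),k.max(0))
    t=k[(k[:,2]>.032)&(k[:,2]<.042)];print('  top',t.min(0),t.max(0),len(t))
```

```text
[('finger_overhang', 0.025)]
top table z -0.00016645773931903731
rim [ 0.54795367 -0.23389994  0.13164807] 693 0.050926661360973124
div [(3, 41), (6, 15), (75, 42), (78, 22), (96, 5), (99, 6), (102, 11), (105, 5), (108, 7), (111, 6), (114, 4), (117, 5), (123, 4), (132, 8), (135, 4), (138, 5), (141, 4), (147, 44), (150, 23), (159, 6), (219, 43), (222, 21), (291, 37), (294, 23), (318, 4)]
deck [132.3 175.7 332.1]
blade 242 193.86231310694927
knob 112 [ 0.4422 -0.2591  0.1007] top 0.1085007416170425 [ 0.44382621 -0.26106103  0.10603731]
coup [0.68718529 0.0061674  0.03249689] [ 0.66793622 -0.01572704  0.01203432] [0.71267678 0.02834259 0.04002195]
  top [ 0.66886535 -0.01572704  0.03215107] [0.71103699 0.02834259 0.04002195] 253
side table z 0.002623273527302627
rim [ 0.54825308 -0.2339067   0.13168844] 545 0.05265270146482263
div [(0, 8), (3, 34), (6, 25), (72, 4), (75, 22), (78, 13), (105, 6), (111, 5), (114, 5), (120, 4), (123, 4), (129, 5), (132, 4), (135, 5), (147, 27), (150, 19), (153, 7), (156, 6), (159, 6), (162, 9), (168, 5), (291, 14), (294, 12), (333, 4), (339, 11), (348, 5)]
deck [ 92.9 181.8 347.7]
blade 171 192.57096249510613
knob 92 [ 0.4429 -0.2563  0.0993] top 0.11175529215413584 [ 0.44335245 -0.25899092  0.10882544]
coup [0.68785576 0.01167625 0.03391976] [ 0.66827201 -0.01544004  0.0121376 ] [0.7121196  0.02967935 0.04456777]
  top [ 0.66827201 -0.01544004  0.032316  ] [0.7121196  0.02881385 0.04190246] 272
```

Run:
```python
from h import *
for n,(u0,v0,u1,v1) in [("top",(200,175,236,232)),("side",(238,305,296,352))]:
    im=cv2.imread(f"pics/{n}0.png");C=cloud(n,np.load(f"{n}0.npy"));hsv=cv2.cvtColor(im,cv2.COLOR_BGR2HSV)
    m=np.zeros((480,640),bool);m[v0:v1,u0:u1]=True
    m&=(hsv[...,1]<60)&(hsv[...,2]>130)
    k=C[m];c=k.mean(0);w,V=np.linalg.eigh(np.cov((k-np.median(k,0)).T));ax=V[:,2];ax*=np.sign(ax[0])
    s=(k-c)@ax; v,u=np.nonzero(m)
    print(n,m.sum(),'bbox',u.min(),u.max(),v.min(),v.max(),'med',np.median(k,0).round(4),'ax',ax.round(3),'ext',np.percentile(s,[1,99]),'mid',(c+ax*np.mean(np.percentile(s,[1,99]))).round(4),'slope',np.degrees(np.arcsin(ax[2])),'yaw',np.degrees(np.arctan2(ax[1],ax[0])))
    # rack board plane: dark green near
    g=np.zeros((480,640),bool)
    if n=="top": g[180:225,120:245]=True
    else: g[300:450,205:290]=True
    g&=(hsv[...,2]<90)&(hsv[...,0]>40)&(hsv[...,0]<100)
    k=C[g];k=k[(k[:,2]>.03)&(k[:,2]<.10)]
    A=np.c_[k[:,:2],np.ones(len(k))]
    w=np.ones(len(k),bool)
    for _ in range(6):
        p=np.linalg.lstsq(A[w],k[w,2],rcond=None)[0];w=abs(A@p-k[:,2])<.004
    nn=np.array([-p[0],-p[1],1]);nn/=np.linalg.norm(nn);print(' board',w.sum(),'n',nn.round(3),'slope',np.degrees(np.arccos(nn[2])),'yaw',np.degrees(np.arctan2(-nn[1],-nn[0])),'union height over board',((c-np.array([0,0,0]))@nn-p[2]*nn[2]))
    # rail
    y=(hsv[...,0]>18)&(hsv[...,0]<32)&(hsv[...,1]>180)&(C[...,2]>.18)&(C[...,2]<.23)&(C[...,1]>-.02)
    k=C[y];l=np.polyfit(k[:,1],k[:,0],1);print(' rail',y.sum(),'yaw',np.degrees(np.arctan(-l[0])),k[:,2].mean(),k[:,1].min(),k[:,1].max(),'x at y=.17',np.polyval(l,.17))
    # hull of unions
```

```text
top 581 bbox 206 227 188 224 med [0.5626 0.1656 0.0904] ax [ 0.232  0.246 -0.941] ext [-0.0128005   0.03787316] mid [0.5645 0.1694 0.0805] slope -70.23339139063172 yaw 46.791346314057456
 board 2403 n [-0.447 -0.046  0.893] slope 26.715158625448208 yaw 5.850893471172356 union height over board 0.03359607843583645
 rail 1365 yaw 5.755478450205218 0.20496001720018853 0.08749317389927375 0.40959468138109983 x at y=.17 0.5774460284457531
side 631 bbox 245 284 313 343 med [0.5574 0.1738 0.0908] ax [ 0.109 -0.457 -0.883] ext [-0.01732886  0.02464391] mid [0.5578 0.1716 0.0903] slope -61.99249541992547 yaw -76.6267965802875
 board 387 n [-0.452 -0.045  0.891] slope 27.002069480479886 yaw 5.722701693514879 union height over board 0.033369021208565414
 rail 86 yaw 5.248869608882435 0.2059715445958226 0.21702154043094815 0.41001531770668864 x at y=.17 0.5710990535700615
```

Run:
```python
from h import *
p=cv2.imread("pics/top0.png")[160:245,100:270];q=cv2.imread("pics/side0.png")[280:440,200:300]
a=cv2.resize(p,None,fx=4,fy=4,interpolation=cv2.INTER_CUBIC);cv2.imwrite("pics/ru.png",a)
```

```text
(no output)
```

View pics/ru.png

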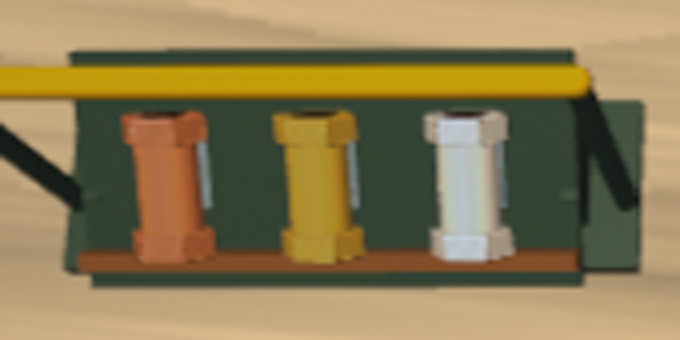

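Run:
```python
from h import *
yaw=np.radians(5.8);s=np.radians(27)
for n,dz in [("top",0),("side",-.002)]:
    im=cv2.imread(f"pics/{n}0.png");C=cloud(n,np.load(f"{n}0.npy"))+[0,0,dz];hsv=cv2.cvtColor(im,cv2.COLOR_BGR2HSV)
    ex=np.array([np.cos(yaw)*np.cos(s),np.sin(yaw)*np.cos(s),np.sin(s)]);ey=np.array([-np.sin(yaw),np.cos(yaw),0]);en=np.cross(ex,ey)
    O=np.array([.514+.055*np.cos(yaw),.243+.055*np.sin(yaw),.065])
    L=np.stack([(C-O)@e for e in (ex,ey,en)],-1)
    b=(abs(L[...,2])<.006)&(abs(L[...,0])<.06)&(abs(L[...,1])<.12);print(n,'board h',np.median(L[b][:,2]),'board v ext',np.percentile(L[b][:,1],[.2,99.8]),'u',np.percentile(L[b][:,0],[.2,99.8]))
    for v0 in (-.08,0,.08):
        m=(abs(L[...,1]-v0)<.03)&(L[...,2]>.012)&(L[...,2]<.045)&(abs(L[...,0])<.075)
        if v0<-.05: m&=(hsv[...,1]<90)
        else: m&=(hsv[...,1]>90)
        k=L[m];print(v0,m.sum(),'u',np.percentile(k[:,0],[1,50,99]).round(4),'v',np.percentile(k[:,1],[1,50,99]).round(4),'hmax',np.percentile(k[:,2],[50,98]).round(4))
        w=k[k[:,2]>.028]
        uc=-.018
        for a,bb in [(-.06,-.035),(-.035,.005),(.01,.04)]:
            q=k[(k[:,0]>a)&(k[:,0]<bb)]
            if len(q): print('   ',a,bb,np.percentile(q[:,1],[3,97]).round(4),np.percentile(q[:,2],[50,98]).round(4))
    # white strip
    if n=="top":
        for (u,v) in [(226,203),(225,200),(226,208),(188,203),(221,206)]: print((u,v),L[v,u].round(4),im[v,u])
```

```text
top board h -0.002139059035487943 board v ext [-0.11981081  0.11952575] u [-0.05971123  0.0599505 ]
-0.08 633 u [-0.0404 -0.0022  0.0356] v [-0.1005 -0.0831 -0.0607] hmax [0.031  0.0381]
    -0.06 -0.035 [-0.1001 -0.0631] [0.0337 0.0374]
    -0.035 0.005 [-0.0976 -0.0635] [0.0306 0.0381]
    0.01 0.04 [-0.0996 -0.0634] [0.0317 0.0382]
0 673 u [-0.049  -0.0049  0.0357] v [-0.0218 -0.0038  0.0236] hmax [0.0304 0.0381]
    -0.06 -0.035 [-0.0244  0.0279] [0.0211 0.0378]
    -0.035 0.005 [-0.0177  0.0152] [0.0308 0.038 ]
    0.01 0.04 [-0.0198  0.0164] [0.0313 0.0381]
0.08 680 u [-0.0489 -0.0044  0.0359] v [0.0559 0.0749 0.104 ] hmax [0.0304 0.0384]
    -0.06 -0.035 [0.0524 0.1076] [0.02   0.0384]
    -0.035 0.005 [0.0618 0.093 ] [0.0306 0.0383]
    0.01 0.04 [0.0593 0.0953] [0.0312 0.0381]
(226, 203) [ 0.0001 -0.0942 -0.0061] [65 78 64]
(225, 200) [ 0.0071 -0.0929 -0.0036] [113 117 104]
(226, 208) [-0.0104 -0.0943 -0.0029] [79 89 75]
(188, 203) [ 0.0016 -0.0134  0.0015] [122 126 111]
(221, 206) [-0.0005 -0.0905  0.0306] [156 178 187]
side board h -0.0010128131973199627 board v ext [-0.1195892   0.11980945] u [-0.05993578  0.05981562]
-0.08 687 u [-0.0488 -0.0062  0.0325] v [-0.0952 -0.0728 -0.0597] hmax [0.0319 0.0389]
    -0.06 -0.035 [-0.1011 -0.0608] [0.0311 0.0395]
    -0.035 0.005 [-0.0918 -0.0614] [0.0314 0.0386]
    0.01 0.04 [-0.0912 -0.0607] [0.033  0.0397]
0 830 u [-0.0498 -0.0089  0.0324] v [-0.0256  0.0067  0.0264] hmax [0.0314 0.0388]
    -0.06 -0.035 [-0.0277  0.0282] [0.0154 0.0384]
    -0.035 0.005 [-0.013   0.0184] [0.0315 0.0386]
    0.01 0.04 [-0.0122  0.0187] [0.0328 0.0392]
0.08 944 u [-0.0494 -0.0087  0.0324] v [0.0543 0.0855 0.105 ] hmax [0.0315 0.0387]
    -0.06 -0.035 [0.0524 0.1071] [0.0159 0.0391]
    -0.035 0.005 [0.0653 0.098 ] [0.0315 0.0386]
    0.01 0.04 [0.0663 0.0985] [0.0328 0.0387]
```

```bash
cat >> h.py <<'E'
yaw_r=np.radians(5.8);sl=np.radians(27)
ex=np.array([np.cos(yaw_r)*np.cos(sl),np.sin(yaw_r)*np.cos(sl),np.sin(sl)]);ey=np.array([-np.sin(yaw_r),np.cos(yaw_r),0]);en=np.cross(ex,ey)
Ob=np.array([.514+.055*np.cos(yaw_r),.243+.055*np.sin(yaw_r),.0645])
Uc=Ob+ex*-.004+ey*-.080+en*.018
RT=np.c_[-ex,ey,-en]
def down(az): # tool pointing down, tool x at azimuth az deg
    a=np.radians(az);x=np.array([np.cos(a),np.sin(a),0]);z=np.array([0,0,-1.]);return np.c_[x,np.cross(z,x),z]
def rows(o,tp,tR,n,ease=0,p0=None,R0=None):
    p=o['position'] if p0 is None else p0;R=Ro.from_quat(o['ee_rot']).as_matrix() if R0 is None else R0
    w=Ro.from_matrix(R.T@tR).as_rotvec(); s=np.linspace(0,1,n+1)
    if ease: s=s-ease*np.sin(2*np.pi*s)/(2*np.pi)
    pos=lambda a:p+(tp-p)*a; rt=lambda a:R@Ro.from_rotvec(w*a).as_matrix()
    out=[]
    for i in range(n):
        d=rt(s[i]).T@(pos(s[i+1])-pos(s[i]))*1000; ww=w*(s[i+1]-s[i]); out.append([*ww.round(3),*d.round(1)])
    print('total rot deg',np.degrees(w).round(1),'dist',np.linalg.norm(tp-p).round(3))
    for i in range(0,n,8): print(str(out[i:i+8]).replace(' ','').replace('np.float64',''). replace('(','').replace(')',''))
    # per-joint
def grasp(tp,R,off=.006): return tp-R[:,2]*off
E
python3 - <<'E'
from h import *
print('Uc',Uc,'en',en)
t=grasp(Uc+en*(.004+.11),RT); print(t)
rows(get_obs(),t,RT,16,.7)
E
```

```text
Uc [0.56512717 0.16778166 0.07872216] en [-0.45166639 -0.0458786   0.89100652]
[0.5109272  0.16227623 0.18564294]
total rot deg [ -6.8 -26.5 -27.8] dist 0.5
[[-0.002,-0.009,-0.01,-8.1,-5.5,1.4],[-0.003,-0.012,-0.013,-10.7,-7.5,1.9],[-0.005,-0.018,-0.019,-15.4,-11.1,3.0],[-0.006,-0.025,-0.026,-21.3,-16.0,4.5],[-0.008,-0.033,-0.034,-27.3,-21.8,6.5],[-0.01,-0.04,-0.042,-32.1,-27.8,8.7],[-0.012,-0.046,-0.048,-34.8,-33.2,11.0],[-0.012,-0.049,-0.051,-34.8,-37.3,13.0]]
[[-0.012,-0.049,-0.051,-32.2,-39.2,14.1],[-0.012,-0.046,-0.048,-27.6,-38.4,14.2],[-0.01,-0.04,-0.042,-22.0,-35.0,13.1],[-0.008,-0.033,-0.034,-16.4,-29.5,11.1],[-0.006,-0.025,-0.026,-11.4,-22.9,8.7],[-0.005,-0.018,-0.019,-7.5,-16.5,6.3],[-0.003,-0.012,-0.013,-4.9,-11.5,4.3],[-0.002,-0.009,-0.01,-3.5,-8.7,3.3]]
```

```bash
python3 -m creep '[[-0.002,-0.009,-0.01,-8,-5.5,1.5,40],[-0.003,-0.012,-0.013,-10.5,-7.5,2,80],[-0.005,-0.018,-0.019,-15.5,-11,3,80],[-0.006,-0.025,-0.026,-21.5,-16,4.5,80],[-0.008,-0.033,-0.034,-27.5,-22,6.5,80],[-0.01,-0.04,-0.042,-32,-28,8.5,80],[-0.012,-0.046,-0.048,-35,-33,11,80],[-0.012,-0.049,-0.051,-35,-37,13,80]]' 30
python3 -m creep '[[-0.012,-0.049,-0.051,-32,-39,14,80],[-0.012,-0.046,-0.048,-27.5,-38.5,14,80],[-0.01,-0.04,-0.042,-22,-35,13,80],[-0.008,-0.033,-0.034,-16.5,-29.5,11,80],[-0.006,-0.025,-0.026,-11.5,-23,8.5,80],[-0.005,-0.018,-0.019,-7.5,-16.5,6.5,80],[-0.003,-0.012,-0.013,-5,-11.5,4.5,80],[-0.002,-0.009,-0.01,-3.5,-8.5,3.5,80]]'
python3 - <<'E'
from h import *
o=get_obs();t=grasp(Uc+en*(.004+.11),RT);print(o['position']-t,np.degrees(Ro.from_matrix(Ro.from_quat(o['ee_rot']).as_matrix().T@RT).as_rotvec()))
p,d=camera('wrist');cv2.imwrite('pics/w1.png',p);np.save('w1.npy',d)
print(wproj(o,Uc),wproj(o,Uc+ex*.038),wproj(o,Uc-ex*.038),wproj(o,Uc+en*.016))
E
```

```text
clock: 0.9
position: [0.3757, 0.3694, 0.2214]
ee_rot: [0.073, 0.99, 0.006, 0.12]
ft_force: [0.6, 1.1, -1.1]
grip_width: 0.685
clock: 1.7
position: [0.509, 0.1646, 0.1872]
ee_rot: [-0.049, 0.971, 0.011, 0.235]
ft_force: [0.5, -0.0, -0.5]
grip_width: 0.689
[-0.00190297  0.00229606  0.00152774] [-0.10968681  0.15799495  0.01094773]
[314.9558612  242.78234925] [315.02268115 294.15122216] [314.9253338  186.84535214] [314.7185061  249.97588051]
```

View pics/w1.png

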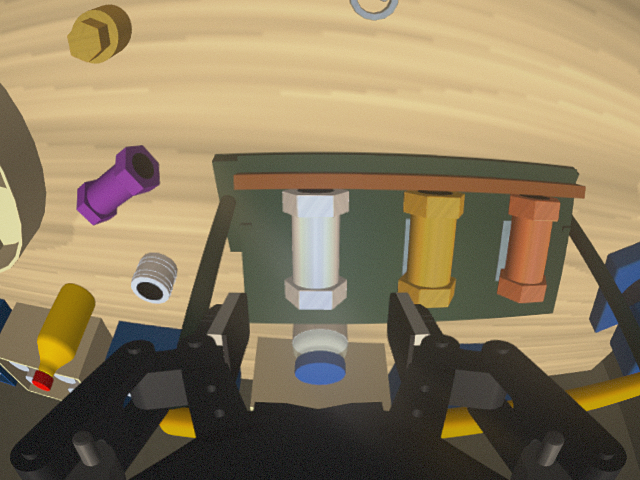

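Run:
```python
from h import *
o=get_obs()
for a in(-.038,-.024,.024,.038): print(a,[wproj(o,Uc+ex*a+ey*b+en*.019).round(1).tolist() for b in(-.011,.011)],[wproj(o,Uc+ex*a+ey*b).round(1).tolist() for b in(-.022,.022)])
im=cv2.imread('pics/w1.png')[170:330,260:380];cv2.imwrite('pics/w1c.png',cv2.resize(im,None,fx=4,fy=3.7,interpolation=cv2.INTER_CUBIC))
d=np.load('w1.npy'); 
hsv=cv2.cvtColor(cv2.imread('pics/w1.png'),cv2.COLOR_BGR2HSV)
m=np.zeros((480,640),bool);m[175:312,275:360]=1;m&=(hsv[...,1]<70)&(hsv[...,2]>110)
K=np.array(camera_model('wrist')['camera_matrix']);P=[]
for v,u in zip(*np.nonzero(m)):
    c,r=wray(o,u,v); a=np.hypot((u-K[0,2])/K[0,0],(v-K[1,2])/K[1,1]); P.append(c+r*d[v,u]/np.cos(a))
P=np.array(P)-Uc;L=np.c_[P@ex,P@ey,P@en];L=L[(abs(L[:,2])<.03)]
print(len(L),[np.percentile(L[:,i],[1,50,99]).round(4).tolist() for i in range(3)])
```

```text
-0.038 [[298.4, 191.3], [335.0, 191.3]] [[283.1, 187.0], [350.6, 187.1]]
-0.024 [[298.6, 214.0], [334.7, 214.1]] [[283.5, 208.0], [350.2, 208.1]]
0.024 [[299.7, 286.8], [333.7, 286.9]] [[285.2, 275.9], [348.4, 276.0]]
0.038 [[300.0, 306.2], [333.3, 306.2]] [[285.8, 294.2], [347.8, 294.3]]Traceback (most recent call last):
  File "<stdin>", line 10, in <module>
  File "h.py", line 22, in wray
    m=camera_model('wrist');K=np.array(m['camera_matrix']);M=np.array(m['mount'])
ValueError: time passes only in moves, steps and waits
```

View pics/w1c.png

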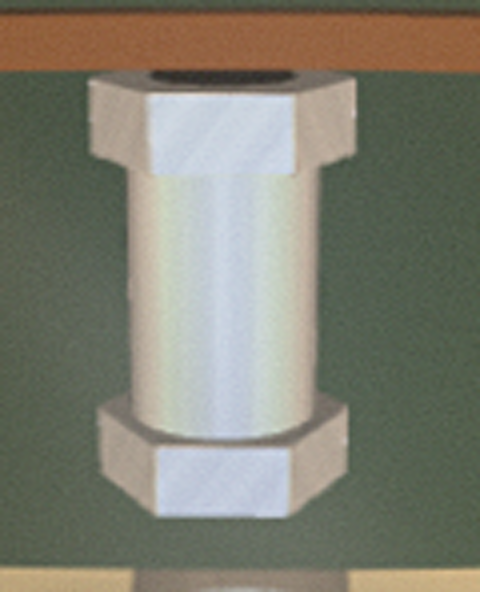

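```bash
sed -i 's/Uc=Ob+ex\*-.004/Uc=Ob+ex*-.0025/' h.py
python3 - <<'E'
from h import *
o=get_obs();rows(o,grasp(Uc+en*.004,RT),RT,6,.6)
E
```

```text
total rot deg [-0.2  0.1 -0. ] dist 0.112
[[-0.0,0.0,-0.0,-0.2,-0.1,9.4],[-0.0,0.0,-0.0,-0.3,-0.2,18.6],[-0.001,0.001,-0.0,-0.5,-0.3,27.9],[-0.001,0.001,-0.0,-0.5,-0.3,27.9],[-0.0,0.0,-0.0,-0.4,-0.2,18.6],[-0.0,0.0,-0.0,-0.2,-0.1,9.4]]
```

```bash
python3 -m creep '[[0,0,0,-0.2,-0.2,9.5,80],[0,0,0,-0.3,-0.2,18.5,80],[0,0,0,-0.5,-0.3,28,80],[0,0,0,-0.5,-0.3,28,80],[0,0,0,-0.4,-0.2,18.5,80],[0,0,0,-0.2,-0.1,5.5,80],[0,0,0,0,0,0,80]]'
python3 - <<'E'
from h import *
o=get_obs();d=(o['position']-grasp(Uc+en*.004,RT));print([(d@e*1000).round(1) for e in (ex,ey,en)])
E
```

```text
clock: 2.45
position: [0.5596, 0.1706, 0.0914]
ee_rot: [-0.05, 0.971, 0.011, 0.234]
ft_force: [-0.0, 0.2, -0.9]
grip_width: 0.687
[np.float64(-0.4), np.float64(3.3), np.float64(3.7)]
```

```bash
python3 -m creep '[[0,0,0,0,-3.3,3,80],[0,0,0,0,0,0,80],[0,0,0,0,0,0,120],[0,0,0,0,0,0,160],[0,0,0,0,0,0,200],[0,0,0,0,0,0,200]]' 40
python3 - <<'E'
from h import *
o=get_obs();d=(o['position']-grasp(Uc+en*.004,RT));print([(d@e*1000).round(1) for e in (ex,ey,en)])
p,d=camera('wrist');cv2.imwrite('pics/w2.png',p)
E
```

```text
clock: 3.05
position: [0.5618, 0.1677, 0.0904]
ee_rot: [-0.049, 0.971, 0.012, 0.235]
ft_force: [-5.5, -1.0, 7.8]
grip_width: 0.361
[np.float64(0.8), np.float64(0.3), np.float64(2.0)]
```

View pics/w2.png

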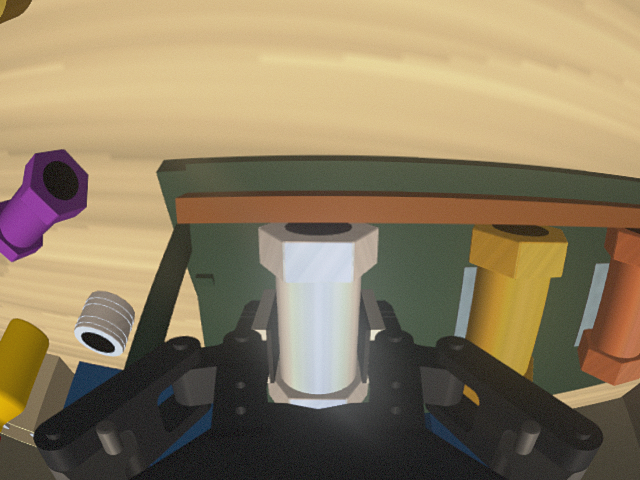

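```bash
python3 -m creep '[[0,0,0,0,0,-3,200],[0,0,0,0,0,-8,200],[0,0,0,0,0,-15,200],[0,0,0,0,0,-20,200],[0,0,0,0,0,-20,200],[0,0,0,0,0,-12,200],[0,0,0,0,0,0,200]]' 60
python3 - <<'E'
from h import *
o=get_obs();print(o['position'])
p,d=camera('wrist');cv2.imwrite('pics/w3.png',p[150:430,150:500])
p,d=camera('side');cv2.imwrite('pics/s3.png',cv2.resize(p[230:480,180:430],None,fx=2,fy=2))
E
```

```text
clock: 3.8
position: [0.5263, 0.1644, 0.1607]
ee_rot: [-0.049, 0.971, 0.012, 0.235]
ft_force: [0.3, -0.1, -1.8]
grip_width: 0.353
[0.52627739 0.16439935 0.16066923]
```

View pics/w3.png

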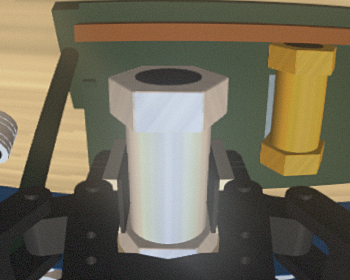

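View pics/s3.png

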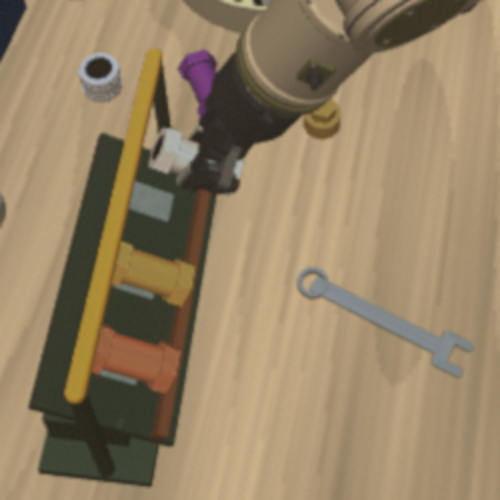

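```bash
cat >> h.py <<'E'
TC=np.array([.548,-.234]);TY=185.5
def pocket(a,r=.081):
    t=np.radians(TY+a);return np.array([TC[0]+r*np.cos(t),TC[1]+r*np.sin(t)])
E
python3 - <<'E'
from h import *
o=get_obs();A=np.array([.47,.10,.24]);rows(o,A,down(150),8,.4)
p1=pocket(72);B=np.array([*p1,.16]);print(B);rows(None,B,down(77.5),16,.6,A,down(150))
E
```

```text
total rot deg [ 8.4 26.2 35.1] dist 0.118
[[0.012,0.037,0.049,1.5,-4.6,-8.0],[0.016,0.049,0.065,2.1,-6.4,-10.6],[0.021,0.066,0.088,2.9,-9.1,-14.0],[0.025,0.078,0.104,3.5,-11.4,-16.1],[0.025,0.078,0.104,3.5,-12.1,-15.5],[0.021,0.066,0.088,2.9,-10.9,-12.6],[0.016,0.049,0.065,2.0,-8.4,-9.0],[0.012,0.037,0.049,1.4,-6.5,-6.6]]
[ 0.53046839 -0.31307998  0.16      ]
total rot deg [ 0.   0.  72.5] dist 0.425
[[0.0,0.0,0.033,-6.7,-8.5,2.1],[0.0,0.0,0.04,-8.5,-10.0,2.5],[0.0,0.0,0.053,-11.8,-12.9,3.3],[0.0,0.0,0.07,-16.5,-16.2,4.4],[0.0,0.0,0.088,-22.2,-18.9,5.6],[0.0,0.0,0.105,-28.3,-20.1,6.7],[0.0,0.0,0.118,-34.0,-19.1,7.5],[0.0,0.0,0.125,-38.2,-15.9,7.9]]
[[0.0,0.0,0.125,-39.9,-11.0,7.9],[0.0,0.0,0.118,-38.6,-5.6,7.5],[0.0,0.0,0.105,-34.7,-0.9,6.7],[0.0,0.0,0.088,-29.0,2.3,5.6],[0.0,0.0,0.07,-22.7,3.9,4.4],[0.0,0.0,0.053,-17.0,4.1,3.3],[0.0,0.0,0.04,-12.6,3.8,2.5],[0.0,0.0,0.033,-10.2,3.5,2.1]]
```

```bash
python3 -m creep '[[0.012,0.037,0.049,1.5,-4.5,-8,200],[0.016,0.049,0.065,2,-6.5,-10.5,200],[0.021,0.066,0.088,3,-9,-14,200],[0.025,0.078,0.104,3.5,-11.5,-16,200],[0.025,0.078,0.104,3.5,-12,-15.5,200],[0.021,0.066,0.088,3,-11,-12.5,200],[0.016,0.049,0.065,2,-8.5,-9,200],[0.012,0.037,0.049,1.5,-6.5,-6.5,200]]' 
python3 -m creep '[[0,0,0.033,-6.5,-8.5,2,200],[0,0,0.04,-8.5,-10,2.5,200],[0,0,0.053,-12,-13,3.5,200],[0,0,0.07,-16.5,-16,4.5,200],[0,0,0.088,-22,-19,5.5,200],[0,0,0.105,-28.5,-20,6.5,200],[0,0,0.118,-34,-19,7.5,200],[0,0,0.125,-38,-16,8,200]]'
python3 -m creep '[[0,0,0.125,-40,-11,8,200],[0,0,0.118,-38.5,-5.5,7.5,200],[0,0,0.105,-34.5,-1,6.5,200],[0,0,0.088,-29,2.5,5.5,200],[0,0,0.07,-22.5,4,4.5,200],[0,0,0.053,-17,4,3.5,200],[0,0,0.04,-12.5,4,2.5,200],[0,0,0.033,-10,3.5,2,200]]'
python3 - <<'E'
from h import *
o=get_obs();rows(o,np.array([*pocket(72),.10]),down(77.5),6,.6)
for n in ['side','top','wrist']:
    p,d=camera(n);cv2.imwrite(f'pics/{n}4.png',p);np.save(f'{n}4.npy',d)
print(wproj(o,[*pocket(72),.006]),wproj(o,[*TC,.055]))
a=cv2.imread('pics/side4.png')[120:270,230:430];cv2.imwrite('pics/side4c.png',cv2.resize(a,None,fx=4,fy=4,interpolation=2))
E
```

```text
clock: 4.7
position: [0.4703, 0.0994, 0.2395]
ee_rot: [0.26, 0.966, -0.001, -0.002]
ft_force: [0.3, -0.3, -2.0]
grip_width: 0.354
clock: 5.5
position: [0.5, -0.1093, 0.1995]
ee_rot: [0.549, 0.836, -0.001, -0.0]
ft_force: [0.8, 0.2, -2.4]
grip_width: 0.35
clock: 6.3
position: [0.5308, -0.3138, 0.1598]
ee_rot: [0.78, 0.625, -0.001, -0.0]
ft_force: [-0.7, -0.4, -2.2]
grip_width: 0.353
total rot deg [-0.1  0.1 -0.1] dist 0.06
[[-0.0,0.0,-0.0,0.1,-0.0,5.0],[-0.0,0.0,-0.0,0.1,-0.1,10.0],[-0.001,0.001,-0.0,0.2,-0.1,14.9],[-0.001,0.001,-0.0,0.2,-0.1,14.9],[-0.0,0.0,-0.0,0.1,-0.1,10.0],[-0.0,0.0,-0.0,0.1,-0.0,5.0]]
[317.27972156 229.34184374] [316.86155598 117.65144547]
```

View pics/wrist4.png

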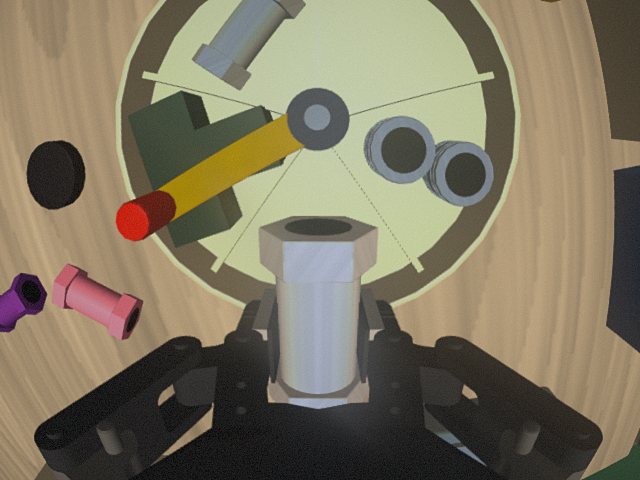

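View pics/side4c.png

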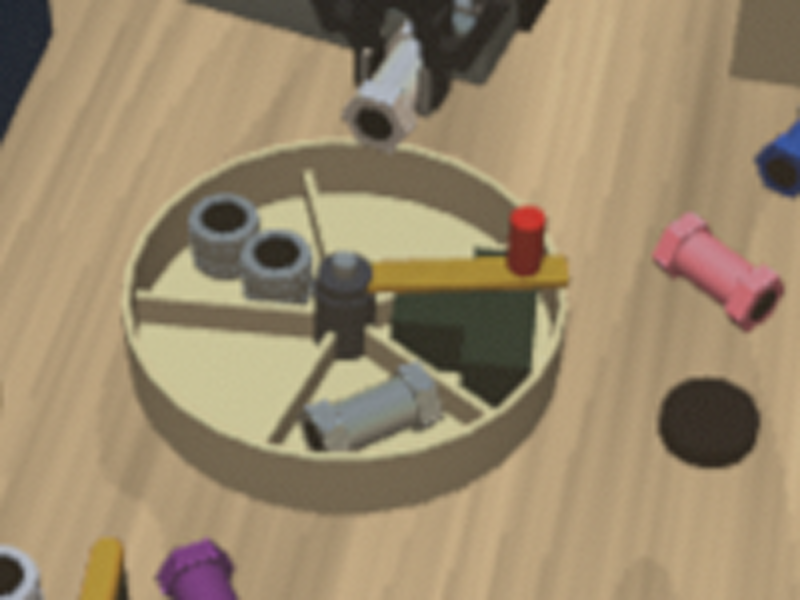

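```bash
cat >> h.py <<'E'
_CM={n:camera_model(n) for n in("side","top","wrist")}
_cm0=camera_model
def camera_model(n): return _CM[n]
def wcloud_tool(d):
    m=_CM['wrist'];K=np.array(m['camera_matrix']);M=np.array(m['mount'])
    v,u=np.mgrid[0:480,0:640];a=(u-K[0,2])/K[0,0];b=(v-K[1,2])/K[1,1];r=np.hypot(a,b)+1e-9
    t=np.tan(r);P=np.stack([a/r*t*d,b/r*t*d,d],-1);return P@M[:3,:3].T+M[:3,3]
E
python3 - <<'E'
from h import *
T=wcloud_tool(np.load('wrist4.npy'))
for v in list(range(225,405,10)): print(v,T[v,318].round(4), end=' ; ')
E
```

```text
225 [0.0387 0.0002 0.0123] ; 235 [ 0.0388  0.0002 -0.0018] ; 245 [ 0.0376  0.0002 -0.0091] ; 255 [ 0.0343  0.0002 -0.0089] ; 265 [ 0.0306  0.0002 -0.0078] ; 275 [ 0.0275  0.0002 -0.0086] ; 285 [ 0.0227  0.0002 -0.0054] ; 295 [ 0.0188  0.0002 -0.0048] ; 305 [ 0.0153  0.0002 -0.0054] ; 315 [ 0.0115  0.0002 -0.0053] ; 325 [ 0.008   0.0003 -0.0063] ; 335 [ 0.0039  0.0003 -0.006 ] ; 345 [-0.0015  0.0003 -0.0041] ; 355 [-0.0051  0.0003 -0.0053] ; 365 [-0.0095  0.0003 -0.0054] ; 375 [-0.0145  0.0003 -0.005 ] ; 385 [-0.0196  0.0003 -0.0046] ; 395 [-0.023   0.0003 -0.0067] ;
```

```bash
python3 -m creep '[[0,0,0,0.3,-0.2,10,200],[0,0,0,0.3,-0.2,20,200],[0,0,0,0.2,0,28,200],[0,0,0,0,0,28,200],[0,0,0,0,0,18,200],[0,0,0,0,0,10,200],[0,0,0,0,0,3,200],[0,0,0,0,0,0,200]]'
python3 - <<'E'
from h import *
o=get_obs();print(o['position'][:2]-pocket(72),o['position'][2],o['ft_force'])
for n in ['wrist']:
    p,d=camera(n);cv2.imwrite(f'pics/{n}5.png',p)
E
```

```text
clock: 7.25
position: [0.5313, -0.3114, 0.0436]
ee_rot: [0.779, 0.627, -0.001, 0.0]
ft_force: [0.5, 0.5, -1.2]
grip_width: 0.352
[0.00085748 0.00165259] 0.043618053706500175 [ 0.47149035  0.54461569 -1.18487246]
```

View pics/wrist5.png

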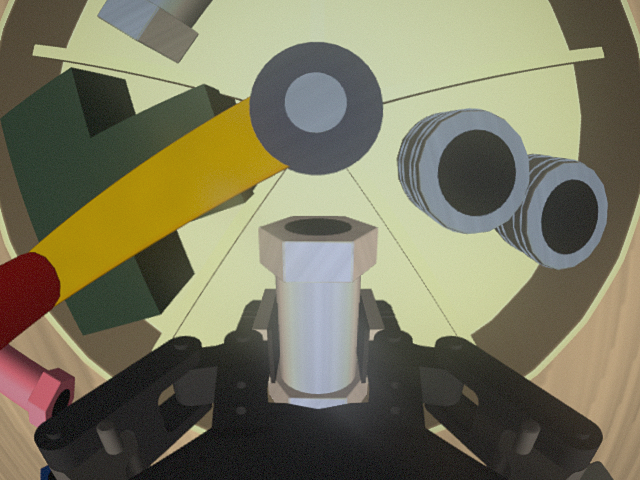

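```bash
python3 -m creep '[[0,0,0,0,0,2,200],[0,0,0,0,0,2,200],[0,0,0,0,0,1.5,200],[0,0,0,0,0,1,200],[0,0,0,0,0,0,200]]'
```

```text
clock: 7.8
position: [0.5311, -0.3113, 0.0367]
ee_rot: [0.779, 0.627, -0.001, -0.0]
ft_force: [0.4, 0.1, -2.2]
grip_width: 0.348
```

```bash
python3 -m creep '[[0,0,0,0,0,1,200],[0,0,0,0,0,0,200]]'
```

```text
clock: 8.0
position: [0.5311, -0.3114, 0.0366]
ee_rot: [0.779, 0.627, -0.001, -0.0]
ft_force: [-4.2, 3.3, 9.8]
grip_width: 0.359
```

Contact at about 10 N. I'll release by opening only part way.

```bash
python3 -m creep '[[0,0,0,0,0,-0.5,150],[0,0,0,0,0,0,120],[0,0,0,0,0,0,95],[0,0,0,0,0,0,95],[0,0,0,0,0,0,95]]'
python3 - <<'E'
from h import *
p,d=camera('wrist');cv2.imwrite(f'pics/wrist6.png',p);np.save('wrist6.npy',d)
E
```

```text
clock: 8.5
position: [0.531, -0.3113, 0.0361]
ee_rot: [0.779, 0.627, -0.001, -0.0]
ft_force: [-0.0, 0.5, 0.1]
grip_width: 0.623
```

View pics/wrist6.png

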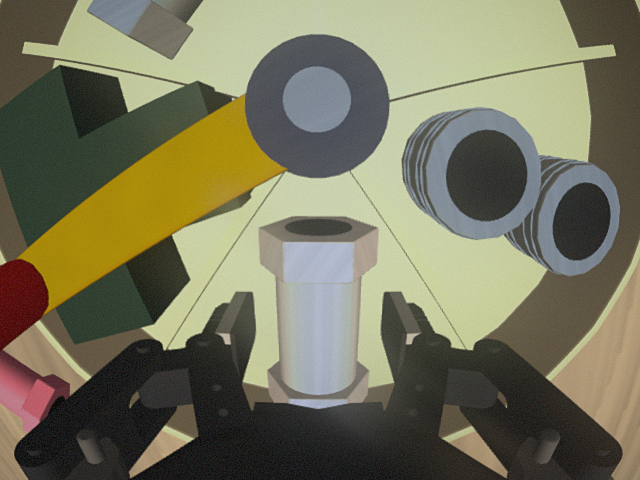

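Run:
```python
from h import *
o=get_obs();R=down(77.5)
A=np.array([*o['position'][:2],.16]);rows(None,np.array([.690,.0065,.15]),down(90),14,.6,A,Ro.from_quat(o['ee_rot']).as_matrix())
```

```text
total rot deg [ -0.1   0.1 -12.4] dist 0.356
[[-0.0,0.0,-0.006,10.3,2.6,0.3],[-0.0,0.0,-0.008,13.1,3.4,0.4],[-0.0,0.0,-0.011,18.2,4.9,0.5],[-0.0,0.0,-0.015,24.4,6.9,0.7],[-0.0,0.0,-0.019,30.6,9.1,0.9],[-0.0,0.0,-0.023,35.4,11.3,1.0],[-0.0,0.0,-0.024,37.9,13.1,1.1],[-0.0,0.0,-0.024,37.6,14.0,1.1]]
[[-0.0,0.0,-0.023,34.5,13.8,1.0],[-0.0,0.0,-0.019,29.4,12.5,0.9],[-0.0,0.0,-0.015,23.2,10.4,0.7],[-0.0,0.0,-0.011,17.1,8.0,0.5],[-0.0,0.0,-0.008,12.2,5.9,0.4],[-0.0,0.0,-0.006,9.6,4.7,0.3]]
```

```bash
python3 -m creep '[[0,0,0,0,0,-5,95],[0,0,0,0,0,-15,95],[0,0,0,0,0,-27,95],[0,0,0,0,0,-32,60],[0,0,0,0,0,-25,60],[0,0,0,0,0,-15,60],[0,0,0,0,0,-5,60]]'
python3 -m creep '[[0,0,-0.006,10.5,2.5,0.3,60],[0,0,-0.008,13,3.5,0.4,60],[0,0,-0.011,18,5,0.5,60],[0,0,-0.015,24.5,7,0.7,60],[0,0,-0.019,30.5,9,0.9,60],[0,0,-0.023,35.5,11.5,1,60],[0,0,-0.024,38,13,1,60],[0,0,-0.024,37.5,14,1,60]]'
python3 -m creep '[[0,0,-0.023,34.5,14,1,60],[0,0,-0.019,29.5,12.5,1,60],[0,0,-0.015,23,10.5,0.7,60],[0,0,-0.011,17,8,0.5,60],[0,0,-0.008,12,6,0.4,60],[0,0,-0.006,9.5,4.5,0.3,60]]'
python3 - <<'E'
from h import *
o=get_obs()
for n in ['side','top','wrist']:
    p,d=camera(n);cv2.imwrite(f'pics/{n}7.png',p);np.save(f'{n}7.npy',d)
a=cv2.imread('pics/side7.png')[120:290,210:420];cv2.imwrite('pics/side7c.png',cv2.resize(a,None,fx=3.5,fy=3.5,interpolation=2))
print(wproj(o,[.69,.0065,.036]),wproj(o,[.69,.0065,0]))
T=wcloud_tool(np.load('wrist7.npy'));W=T@Ro.from_quat(o['ee_rot']).as_matrix().T+o['position']
m=(abs(W[...,0]-.69)<.035)&(abs(W[...,1]-.0065)<.035)&(W[...,2]>.008)&(W[...,2]<.045);k=W[m];t=k[k[:,2]>.03]
v,u=np.nonzero(m);print('px',u.min(),u.max(),v.min(),v.max(),k.min(0),k.max(0),'top',np.percentile(t,[2,98],axis=0),np.median(t[:,2]))
E
```

```text
clock: 9.25
position: [0.5318, -0.3116, 0.1624]
ee_rot: [0.779, 0.627, -0.0, 0.001]
ft_force: [-0.4, 0.1, 0.0]
grip_width: 0.765
clock: 10.05
position: [0.6297, -0.1131, 0.1529]
ee_rot: [0.736, 0.677, -0.001, -0.001]
ft_force: [0.4, -1.7, 0.7]
grip_width: 0.761
clock: 10.65
position: [0.6913, 0.0067, 0.1494]
ee_rot: [0.708, 0.706, -0.001, -0.0]
ft_force: [0.6, -0.3, 0.8]
grip_width: 0.763
[316.04202092 246.13236342] [316.37369189 232.02068571]
px 283 349 205 276 [ 0.66793749 -0.01454267  0.00803543] [0.71190513 0.02931061 0.03985897] top [[ 0.67031221 -0.01218092  0.03275269]
 [ 0.70968682  0.02739496  0.03858923]] 0.03719071900457552
```

View pics/wrist7.png

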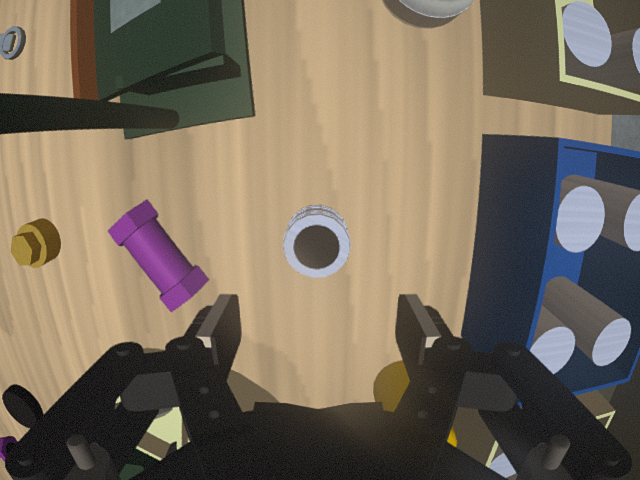

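View pics/side7c.png

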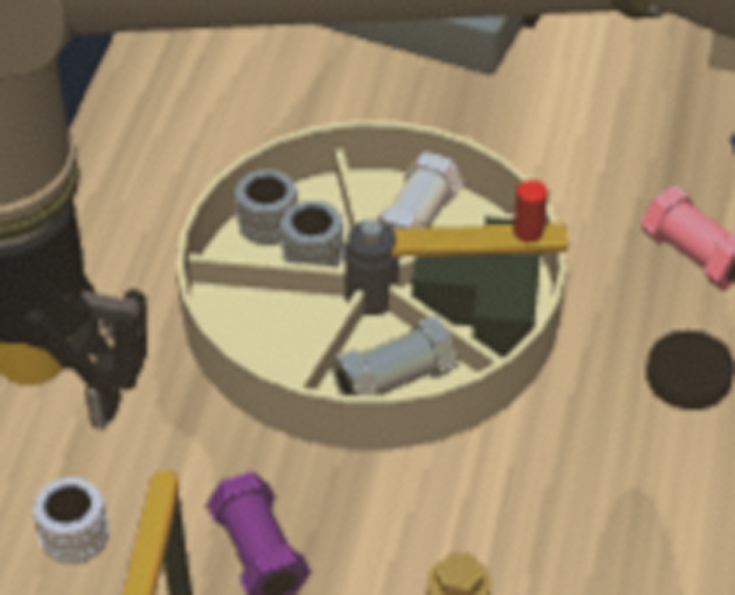

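Run:
```python
from h import *
print('bottle',world('top',365,122,.135),world('top',362,152,0.0))
o=get_obs();print(o['position'])
rows(o,np.array([.69,.007,.03]),down(90),7,.6)
```

```text
bottle [ 0.76454297 -0.12942405  0.135     ] [ 0.7568754  -0.13475353  0.        ]
[0.6910938  0.00546531 0.14972222]
total rot deg [-0.1  0.1 -0.2] dist 0.12
[[-0.0,0.0,-0.0,0.1,-0.1,8.2],[-0.0,0.0,-0.0,0.2,-0.1,14.9],[-0.0,0.0,-0.001,0.3,-0.2,23.3],[-0.0,0.0,-0.001,0.4,-0.2,27.0],[-0.0,0.0,-0.001,0.3,-0.2,23.3],[-0.0,0.0,-0.0,0.2,-0.1,14.9],[-0.0,0.0,-0.0,0.1,-0.1,8.2]]
```

```bash
python3 -m creep '[[0,0,0,0.1,-0.1,8,60],[0,0,0,0.2,-0.1,15,60],[0,0,-0.001,0.3,-0.2,23,60],[0,0,-0.001,0.4,-0.2,27,60],[0,0,0,0.3,-0.2,23,60],[0,0,0,0.2,-0.1,14,60],[0,0,0,0,0,7,60],[0,0,0,0,0,0,60]]'
```

```text
clock: 11.6
position: [0.6896, 0.0067, 0.032]
ee_rot: [0.708, 0.706, -0.002, -0.001]
ft_force: [0.5, -0.8, -0.4]
grip_width: 0.763
```

```bash
python3 -m creep '[[0,0,0,0,0,0,90],[0,0,0,0,0,0,120],[0,0,0,0,0,0,150],[0,0,0,0,0,0,150]]' 40; python3 -m creep '[[0,0,0,0,0,-3,160],[0,0,0,0,0,-10,160],[0,0,0,0,0,-20,160],[0,0,0,0,0,-25,160],[0,0,0,0,0,-25,160],[0,0,0,0,0,-15,160],[0,0,0,0,0,-10,160]]' 60
python3 - <<'E'
from h import *
o=get_obs()
p,d=camera('wrist');cv2.imwrite(f'pics/wrist8.png',p);np.save('wrist8.npy',d)
A=o['position'];P=pocket(216);print(P)
rows(o,np.array([*P,.14]),down(131.5),12,.6)
E
```

```text
clock: 12.0
position: [0.6909, 0.007, 0.0343]
ee_rot: [0.708, 0.706, -0.0, 0.0]
ft_force: [-1.5, -0.6, 5.8]
grip_width: 0.5
clock: 12.7
position: [0.6906, 0.0072, 0.1425]
ee_rot: [0.708, 0.706, -0.0, 0.0]
ft_force: [-0.7, 0.6, -2.2]
grip_width: 0.497
[ 0.60866541 -0.18032778]
total rot deg [ -0.    0.  -41.6] dist 0.205
[[-0.0,0.0,-0.026,-6.7,-2.9,0.1],[-0.0,0.0,-0.035,-9.0,-4.2,0.1],[-0.0,0.0,-0.051,-12.9,-6.6,0.2],[-0.0,0.0,-0.07,-17.0,-9.8,0.3],[-0.0,0.0,-0.086,-20.1,-13.5,0.3],[-0.0,0.0,-0.095,-20.9,-16.8,0.3],[-0.0,0.0,-0.095,-19.2,-18.7,0.3],[-0.0,0.0,-0.086,-15.6,-18.5,0.3]]
[[-0.0,0.0,-0.07,-11.4,-16.0,0.2],[-0.0,0.0,-0.051,-7.5,-12.3,0.2],[-0.0,0.0,-0.035,-4.7,-8.7,0.1],[-0.0,0.0,-0.026,-3.2,-6.5,0.1]]
```

View pics/wrist8.png

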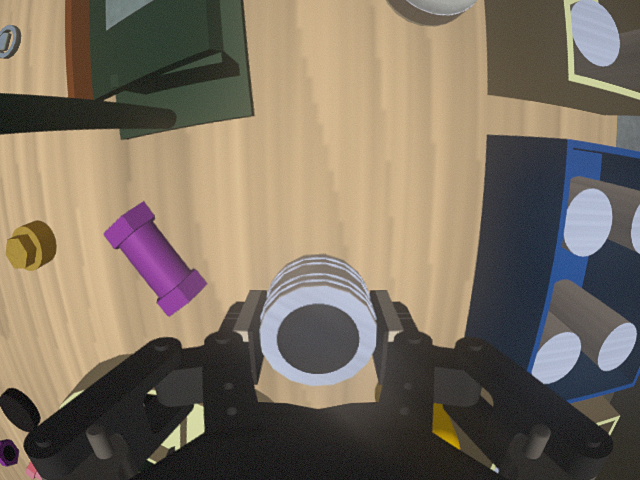

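```bash
python3 -m creep '[[0,0,-0.026,-6.5,-3,0,160],[0,0,-0.035,-9,-4,0,160],[0,0,-0.051,-13,-6.5,0,160],[0,0,-0.07,-17,-10,0,160],[0,0,-0.086,-20,-13.5,0,160],[0,0,-0.095,-21,-17,0,160],[0,0,-0.095,-19,-18.5,0,160],[0,0,-0.086,-15.5,-18.5,0,160]]'
python3 -m creep '[[0,0,-0.07,-11.5,-16,0,160],[0,0,-0.051,-7.5,-12.5,0,160],[0,0,-0.035,-4.5,-8.5,0,160],[0,0,-0.026,-3,-6.5,0,160],[0,0,0,0,0,0,160]]'
python3 - <<'E'
from h import *
o=get_obs()
p,d=camera('wrist');cv2.imwrite(f'pics/wrist9.png',p)
P=pocket(216);rows(o,np.array([*P,.05]),down(131.5),7,.6)
E
```

```text
clock: 13.55
position: [0.6276, -0.134, 0.1401]
ee_rot: [0.49, 0.871, -0.001, -0.001]
ft_force: [-0.3, 0.2, -1.5]
grip_width: 0.5
clock: 14.05
position: [0.607, -0.1808, 0.1403]
ee_rot: [0.411, 0.911, -0.001, -0.001]
ft_force: [0.5, -0.8, -2.3]
grip_width: 0.495
total rot deg [-0.2 -0.1 -0.1] dist 0.09
[[-0.0,-0.0,-0.0,-0.1,0.1,6.2],[-0.0,-0.0,-0.0,-0.1,0.2,11.2],[-0.001,-0.0,-0.0,-0.2,0.4,17.6],[-0.001,-0.0,-0.0,-0.2,0.4,20.4],[-0.001,-0.0,-0.0,-0.2,0.3,17.6],[-0.0,-0.0,-0.0,-0.1,0.2,11.2],[-0.0,-0.0,-0.0,-0.1,0.1,6.2]]
```

View pics/wrist9.png

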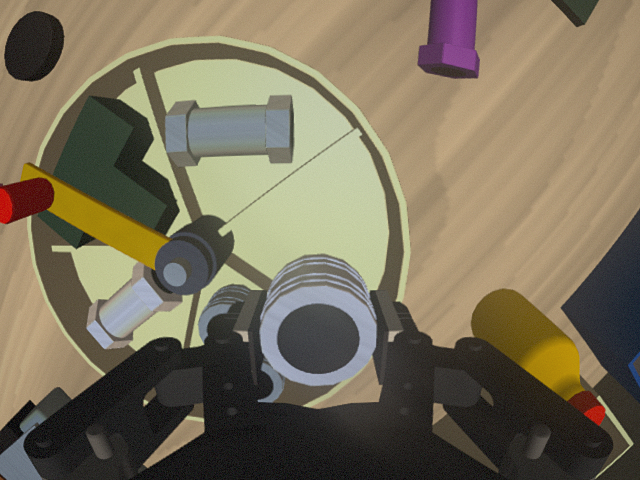

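```bash
python3 - <<'E'
from h import *
o=get_obs();rows(o,np.array([*pocket(216,.077),.05]),down(131.5),7,.6)
E
python3 -m creep '[[0,0,0,0,-0.5,6,160],[0,0,0,-0.2,-0.5,11,160],[0,0,0,-0.2,-0.4,18,160],[0,0,0,-0.3,-0.4,20,160],[0,0,0,-0.2,-0.4,18,160],[0,0,0,-0.1,0,11,160],[0,0,0,0,0,5,160],[0,0,0,0,0,0,160]]'
python3 - <<'E'
from h import *
o=get_obs();d=o['position'][:2]-TC;print(np.hypot(*d),(np.degrees(np.arctan2(d[1],d[0]))-TY)%360)
p,d=camera('wrist');cv2.imwrite(f'pics/wrist10.png',p)
p,d=camera('top');cv2.imwrite(f'pics/top10.png',cv2.resize(p[140:330,300:520],None,fx=3,fy=3,interpolation=2))
E
```

```text
total rot deg [-0.2 -0.1 -0.1] dist 0.09
[[-0.0,-0.0,-0.0,-0.1,-0.2,6.2],[-0.0,-0.0,-0.0,-0.2,-0.4,11.3],[-0.001,-0.0,-0.0,-0.2,-0.6,17.6],[-0.001,-0.0,-0.0,-0.3,-0.7,20.4],[-0.001,-0.0,-0.0,-0.2,-0.6,17.6],[-0.0,-0.0,-0.0,-0.1,-0.4,11.3],[-0.0,-0.0,-0.0,-0.1,-0.2,6.2]]
clock: 14.9
position: [0.6066, -0.1817, 0.0515]
ee_rot: [0.411, 0.912, -0.001, -0.001]
ft_force: [-0.5, 0.2, -1.4]
grip_width: 0.495
0.07856676203560324 216.21366325079006
```

View pics/wrist10.png

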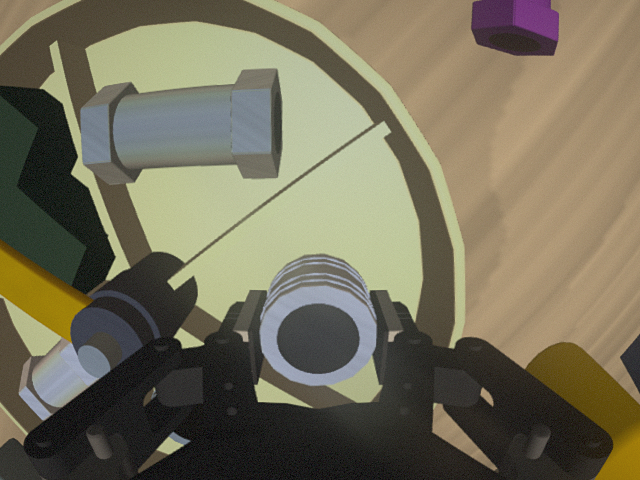

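View pics/top10.png

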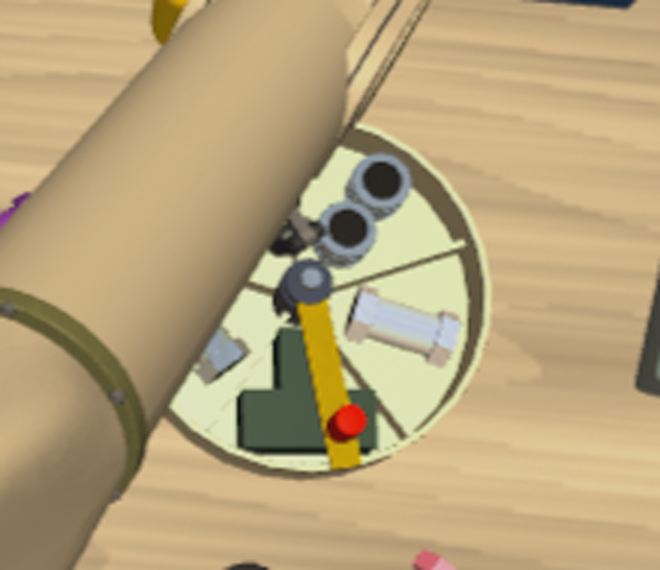

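```bash
python3 -m creep '[[0,0,0,0,1,3,160],[0,0,0,0,1,3,160],[0,0,0,0,0,2,160],[0,0,0,0,0,1.5,160],[0,0,0,0,0,0,160]]'
```

```text
clock: 15.5
position: [0.6082, -0.1806, 0.0425]
ee_rot: [0.411, 0.912, -0.001, -0.001]
ft_force: [-0.2, 0.0, -1.7]
grip_width: 0.498
```

```bash
python3 -m creep '[[0,0,0,0,0,1.5,160],[0,0,0,0,0,0,160]]'
```

```text
clock: 15.7
position: [0.6083, -0.1806, 0.0411]
ee_rot: [0.411, 0.912, -0.001, -0.001]
ft_force: [0.2, 0.6, -1.9]
grip_width: 0.495
```

```bash
python3 -m creep '[[0,0,0,0,0,1,160],[0,0,0,0,0,0,160]]'
```

```text
clock: 15.9
position: [0.6084, -0.1807, 0.0405]
ee_rot: [0.411, 0.912, -0.001, -0.001]
ft_force: [-0.0, 0.6, 1.1]
grip_width: 0.497
```

Light contact (+3 N relative to hanging). I'll release it gently.

```bash
python3 -m creep '[[0,0,0,0,0,0.5,150],[0,0,0,0,0,0,115],[0,0,0,0,0,0,100],[0,0,0,0,0,0,85],[0,0,0,0,0,0,85]]'
```

```text
clock: 16.4
position: [0.6084, -0.1806, 0.0397]
ee_rot: [0.411, 0.912, -0.001, -0.001]
ft_force: [-0.4, -0.5, 0.2]
grip_width: 0.667
```

```bash
python3 -m creep '[[0,0,0,0,0,-4,85],[0,0,0,0,0,-10,85],[0,0,0,0,0,-20,85],[0,0,0,0,0,-27,85],[0,0,0,0,0,-30,85],[0,0,0,0,0,-25,85],[0,0,0,0,0,-12,85]]'
python3 - <<'E'
from h import *
o=get_obs()
for n in ['side','wrist']:
    p,d=camera(n);cv2.imwrite(f'pics/{n}11.png',p);np.save(f'{n}11.npy',d)
E
```

```text
clock: 17.1
position: [0.6096, -0.181, 0.1711]
ee_rot: [0.411, 0.912, -0.0, 0.001]
ft_force: [0.2, -0.8, 0.6]
grip_width: 0.667
```

View pics/wrist11.png

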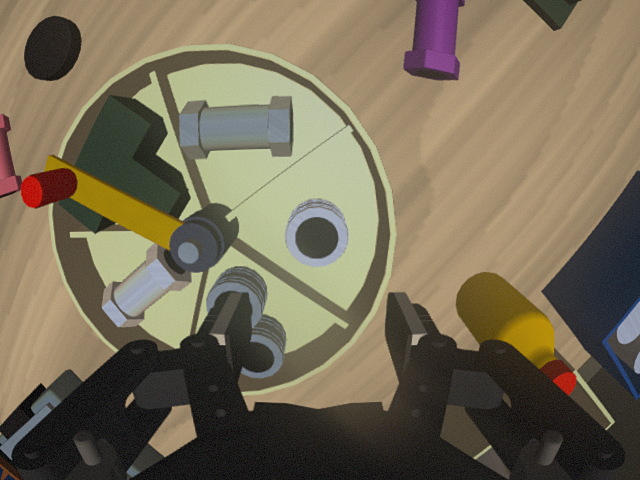

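Run:
```python
from h import *
o=get_obs();rows(o,np.array([.4435,-.2600,.175]),down(67),12,.5)
C=cloud('side',np.load('side11.npy'))+[0,0,-.002];r=np.hypot(C[...,0]-TC[0],C[...,1]-TC[1]);im=cv2.imread('pics/side11.png');h=cv2.cvtColor(im,cv2.COLOR_BGR2HSV)
m=((h[...,0]<8)|(h[...,0]>172))&(h[...,1]>170)&(r<.16)&(C[...,2]>.06);k=C[m];print(m.sum(),k.mean(0))
for nm,a in [('union',72),('coup',216)]:
    p=pocket(a);q=C[(np.hypot(C[...,0]-p[0],C[...,1]-p[1])<.03)];print(nm,np.percentile(q[:,2],[50,99]))
```

```text
total rot deg [ 0.1  0.1 64.5] dist 0.184
[[0.0,0.0,0.049,2.2,-7.7,-0.2],[0.0,0.0,0.061,2.3,-9.7,-0.3],[0.0,0.0,0.082,2.2,-13.2,-0.4],[0.0,0.0,0.106,1.5,-17.2,-0.5],[0.0,0.0,0.127,-0.4,-20.7,-0.6],[0.0,0.0,0.139,-3.3,-22.4,-0.7],[0.0,0.0,0.139,-6.3,-21.7,-0.7],[0.0,0.0,0.127,-8.5,-18.9,-0.6]]
[[0.0,0.0,0.106,-9.0,-14.7,-0.5],[0.0,0.0,0.082,-8.1,-10.6,-0.4],[0.0,0.0,0.061,-6.7,-7.4,-0.3],[0.0,0.0,0.049,-5.7,-5.6,-0.2]]
84 [ 0.4427242  -0.25654862  0.09720993]
union [0.0385679  0.04732165]
coup [0.2206197  0.54843195]
```

```bash
python3 -m creep '[[0,0,0.049,2,-7.5,0,85],[0,0,0.061,2.5,-9.5,0,85],[0,0,0.082,2,-13,-0.5,85],[0,0,0.106,1.5,-17,-0.5,85],[0,0,0.127,-0.5,-20.5,-0.5,85],[0,0,0.139,-3.5,-22.5,-0.5,85],[0,0,0.139,-6.5,-21.5,-0.5,85],[0,0,0.127,-8.5,-19,-0.5,85]]'
python3 -m creep '[[0,0,0.106,-9,-14.5,-0.5,85],[0,0,0.082,-8,-10.5,-0.5,85],[0,0,0.061,-6.5,-7.5,0,85],[0,0,0.049,-5.5,-5.5,0,85],[0,0,0,0,0,0,85]]'
python3 - <<'E'
from h import *
o=get_obs()
for n in ['top','side','wrist']:
    p,d=camera(n);cv2.imwrite(f'pics/{n}12.png',p);np.save(f'{n}12.npy',d)
print(o['position'],wproj(o,[.4435,-.26,.107]),wproj(o,[.4435,-.26,.065]),o['joint_pos'].round(2))
h=cv2.cvtColor(cv2.imread('pics/wrist12.png'),cv2.COLOR_BGR2HSV)
T=wcloud_tool(np.load('wrist12.npy'));W=T@Ro.from_quat(o['ee_rot']).as_matrix().T+o['position']
m=((h[...,0]<8)|(h[...,0]>172))&(h[...,1]>150)&(np.hypot(W[...,0]-.4435,W[...,1]+.26)<.03);k=W[m];print(m.sum(),np.percentile(k,[2,50,98],axis=0).round(4))
t=k[k[:,2]>.103];print('top',len(t),np.percentile(t,[2,98],axis=0).mean(0))
E
```

```text
clock: 18.0
position: [0.4859, -0.2389, 0.1696]
ee_rot: [0.745, 0.667, -0.002, -0.001]
ft_force: [0.1, -0.4, -0.2]
grip_width: 0.667
clock: 18.5
position: [0.4428, -0.2593, 0.171]
ee_rot: [0.835, 0.55, -0.002, -0.001]
ft_force: [-0.3, 0.8, 0.2]
grip_width: 0.662
[ 0.44276832 -0.25930367  0.17104495] [319.42581172 273.84496117] [319.33056687 249.77635719] [-0.33  0.2   0.86  1.9  -0.16  1.12  0.19]
1470 [[ 0.4333 -0.2713  0.0747]
 [ 0.4441 -0.2599  0.1073]
 [ 0.4525 -0.2493  0.2278]]
top 1161 [ 0.44248587 -0.25910699  0.17144689]
```

View pics/wrist12.png

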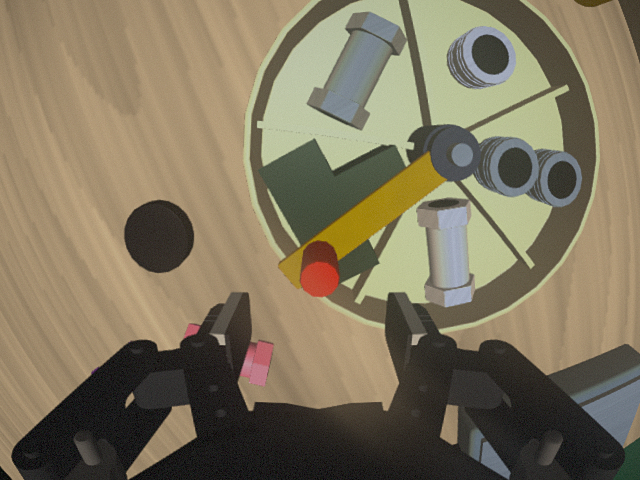

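View pics/side12.png

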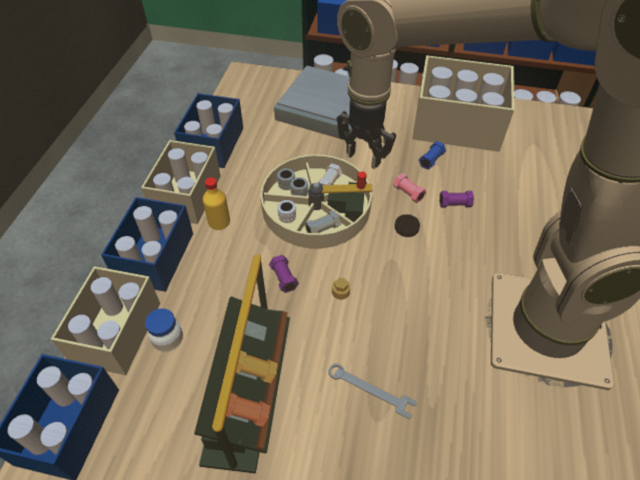

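Run:
```python
from h import *
o=get_obs();rows(o,np.array([.4433,-.2600,.101]),down(67),6,.5)
```

```text
total rot deg [-0.1  0.1 -0. ] dist 0.071
[[-0.0,0.0,-0.0,-0.2,-0.0,6.9],[-0.0,0.0,-0.0,-0.3,-0.0,11.8],[-0.0,0.0,-0.0,-0.4,-0.1,16.6],[-0.0,0.0,-0.0,-0.4,-0.1,16.6],[-0.0,0.0,-0.0,-0.3,-0.1,11.8],[-0.0,0.0,-0.0,-0.2,-0.0,6.9]]
```

```bash
python3 -m creep '[[0,0,0,-0.2,0,7,85],[0,0,0,-0.3,0,12,85],[0,0,0,-0.4,-0.1,16.5,85],[0,0,0,-0.4,-0.1,16.5,85],[0,0,0,-0.3,0,11,85],[0,0,0,0,0,5,85],[0,0,0,0,0,0,85]]'
python3 - <<'E'
from h import *
o=get_obs();R=Ro.from_quat(o['ee_rot']).as_matrix();print(R.T@(np.array([.4435,-.26,.101])-o['position'])*1000)
p,d=camera('wrist');cv2.imwrite('pics/wrist13.png',p)
E
```

```text
clock: 19.35
position: [0.4428, -0.2605, 0.1034]
ee_rot: [0.835, 0.551, -0.002, -0.0]
ft_force: [-0.3, -0.3, -0.3]
grip_width: 0.668
[0.75504338 0.42779721 2.3868249 ]
```

View pics/wrist13.png

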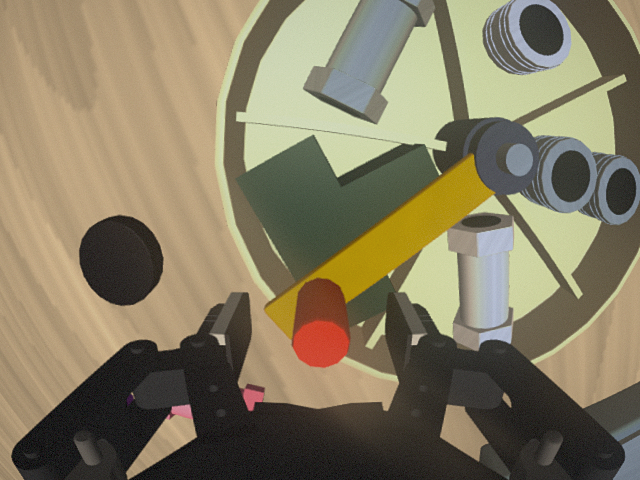

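```bash
python3 -m creep '[[0,0,0,0.5,0.3,0,130],[0,0,0,0,0,0,170],[0,0,0,0,0,0,200],[0,0,0,0,0,0,235],[0,0,0,0,0,0,235],[0,0,0,0,0,0,235]]' 30
python3 - <<'E'
from h import *
o=get_obs();d=o['position'][:2]-TC;print(np.hypot(*d),np.degrees(np.arctan2(d[1],d[0]))%360-TY)
R=Ro.from_quat(o['ee_rot']).as_matrix()
p,d2=camera('wrist');cv2.imwrite('pics/wrist14.png',p)
# circle rows, from current angle, radius measured, steps 10 deg -> tool axes
a0=np.arctan2(d[1],d[0]);r=.108
aend=np.radians(TY+360)
n=44;th=np.linspace(a0%(2*np.pi),aend,n+1);print(np.degrees(th[1]-th[0]))
P=TC+r*np.c_[np.cos(th),np.sin(th)]
for i in range(n):
    D=R.T@np.array([*(P[i+1]-P[i]),0])*1000; print(i,np.degrees(th[i+1]-np.radians(TY)).round(1),D[:2].round(1),P[i+1].round(4))
E
```

```text
clock: 20.0
position: [0.4441, -0.2604, 0.1046]
ee_rot: [0.835, 0.551, -0.001, 0.0]
ft_force: [-0.1, -0.6, 5.4]
grip_width: 0.246
0.10722247804261732 8.752934497266153
7.982887852334868
0 16.7 [-11.3   9.9] [ 0.448  -0.2749]
1 24.7 [-9.8 11.4] [ 0.4547 -0.2884]
2 32.7 [-8.1 12.7] [ 0.4631 -0.3008]
3 40.7 [-6.3 13.7] [ 0.4732 -0.3119]
4 48.7 [-4.3 14.4] [ 0.4848 -0.3216]
5 56.7 [-2.3 14.9] [ 0.4975 -0.3295]
6 64.6 [-0.2 15. ] [ 0.5113 -0.3356]
7 72.6 [ 1.9 14.9] [ 0.5258 -0.3397]
8 80.6 [ 4.  14.5] [ 0.5407 -0.3417]
9 88.6 [ 5.9 13.8] [ 0.5557 -0.3417]
10 96.6 [ 7.8 12.9] [ 0.5706 -0.3396]
11 104.5 [ 9.5 11.7] [ 0.585  -0.3355]
12 112.5 [11.  10.2] [ 0.5988 -0.3293]
13 120.5 [12.3  8.6] [ 0.6115 -0.3214]
14 128.5 [13.4  6.8] [ 0.623  -0.3117]
15 136.5 [14.2  4.9] [ 0.6331 -0.3005]
16 144.5 [14.8  2.8] [ 0.6415 -0.2881]
17 152.4 [15.   0.8] [ 0.6481 -0.2746]
18 160.4 [15.  -1.3] [ 0.6528 -0.2603]
19 168.4 [14.6 -3.4] [ 0.6554 -0.2455]
20 176.4 [14.  -5.4] [ 0.6559 -0.2304]
21 184.4 [13.1 -7.3] [ 0.6544 -0.2155]
22 192.4 [12. -9.] [ 0.6508 -0.2009]
23 200.3 [ 10.6 -10.6] [ 0.6452 -0.1869]
24 208.3 [  9.1 -12. ] [ 0.6377 -0.1739]
25 216.3 [  7.3 -13.1] [ 0.6285 -0.162 ]
26 224.3 [  5.4 -14. ] [ 0.6177 -0.1515]
27 232.3 [  3.4 -14.6] [ 0.6056 -0.1426]
28 240.3 [  1.3 -15. ] [ 0.5923 -0.1355]
29 248.2 [ -0.8 -15. ] [ 0.5782 -0.1303]
30 256.2 [ -2.8 -14.8] [ 0.5635 -0.1271]
31 264.2 [ -4.9 -14.2] [ 0.5486 -0.126 ]
32 272.2 [ -6.8 -13.4] [ 0.5336 -0.127 ]
33 280.2 [ -8.6 -12.3] [ 0.5188 -0.13  ]
34 288.2 [-10.2 -11. ] [ 0.5047 -0.1351]
35 296.1 [-11.6  -9.5] [ 0.4914 -0.142 ]
36 304.1 [-12.9  -7.8] [ 0.4791 -0.1508]
37 312.1 [-13.8  -5.9] [ 0.4682 -0.1612]
38 320.1 [-14.5  -4. ] [ 0.4589 -0.173 ]
39 328.1 [-14.9  -1.9] [ 0.4513 -0.1859]
40 336.1 [-15.    0.2] [ 0.4456 -0.1998]
41 344.0 [-14.9   2.3] [ 0.4418 -0.2144]
42 352.0 [-14.4   4.3] [ 0.4401 -0.2293]
43 360.0 [-13.7   6.3] [ 0.4405 -0.2444]
```

View pics/wrist14.png

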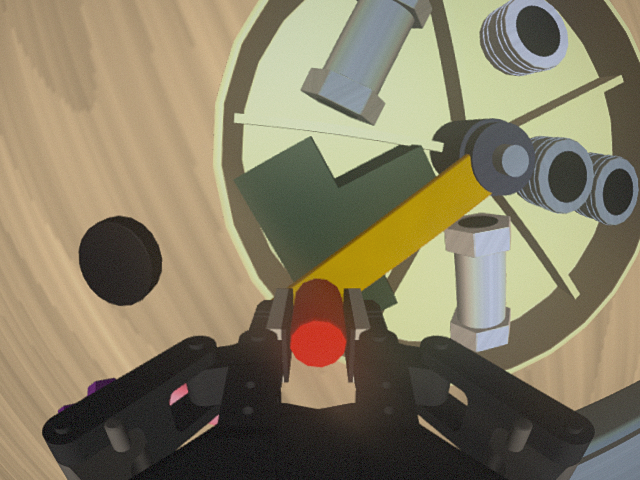

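```bash
python3 -m creep '[[0,0,0,-5.7,4.9,-0.5,235],[0,0,0,-5.6,5,0,235],[0,0,0,-9.8,11.4,0,235],[0,0,0,-8.1,12.7,0,235],[0,0,0,-6.3,13.7,0,235],[0,0,0,-4.3,14.4,0,235]]'
python3 - <<'E'
from h import *
o=get_obs();d=o['position'][:2]-TC;print(np.hypot(*d),np.degrees(np.arctan2(d[1],d[0]))%360-TY,o['ft_force'])
E
```

```text
clock: 20.65
position: [0.4864, -0.3213, 0.1046]
ee_rot: [0.834, 0.551, -0.0, -0.0]
ft_force: [2.2, 5.8, 6.1]
grip_width: 0.245
0.1068322233781888 49.28066987094576 [2.19050526 5.7538242  6.07010387]
```

```bash
python3 -m creep '[[0,0,0,-2.3,14.9,0,235],[0,0,0,-0.2,15,0,235],[0,0,0,1.9,14.9,0,235],[0,0,0,4,14.5,0,235],[0,0,0,5.9,13.8,0,235],[0,0,0,7.8,12.9,0,235]]'
python3 - <<'E'
from h import *
o=get_obs();d=o['position'][:2]-TC;print(np.hypot(*d),np.degrees(np.arctan2(d[1],d[0]))%360-TY,o['ft_force'])
E
```

```text
clock: 21.25
position: [0.572, -0.3383, 0.1046]
ee_rot: [0.834, 0.551, -0.0, -0.001]
ft_force: [-2.8, 10.1, 10.2]
grip_width: 0.247
0.10708190483989019 97.47047617777531 [-2.76542684 10.09415291 10.22906772]
```

```bash
python3 -m creep '[[0,0,0,10.3,11.1,-0.5,235],[0,0,0,11,10.2,-0.5,235],[0,0,0,12.3,8.6,-0.5,235],[0,0,0,13.4,6.8,0,235],[0,0,0,14.2,4.9,0,235],[0,0,0,14.8,2.8,0,235],[0,0,0,15,0.8,0,235]]'
python3 - <<'E'
from h import *
o=get_obs();d=o['position'][:2]-TC;print(np.hypot(*d),np.degrees(np.arctan2(d[1],d[0]))%360-TY,o['ft_force'])
E
```

```text
clock: 21.95
position: [0.6489, -0.2721, 0.1051]
ee_rot: [0.834, 0.551, -0.001, -0.0]
ft_force: [2.4, -1.3, -9.2]
grip_width: 0.246
0.10789520076033284 153.82950734084557 [ 2.37701211 -1.26364933 -9.20741525]
```

```bash
python3 -m creep '[[0,0,0,15,-1.3,0.4,235],[0,0,0,14.6,-3.4,0.4,235],[0,0,0,14,-5.4,0,235],[0,0,0,13.1,-7.3,0,235],[0,0,0,12,-9,0,235],[0,0,0,10.6,-10.6,0,235],[0,0,0,9.1,-12,0,235]]'
python3 - <<'E'
from h import *
o=get_obs();d=o['position'][:2]-TC;print(np.hypot(*d),np.degrees(np.arctan2(d[1],d[0]))%360+360-TY,o['ft_force'])
E
```

```text
clock: 22.65
position: [0.6374, -0.1713, 0.1049]
ee_rot: [0.834, 0.551, -0.001, -0.0]
ft_force: [0.4, -0.1, -4.9]
grip_width: 0.244
0.10919792320854411 209.52306445007565 [ 0.40401516 -0.06761854 -4.9233131 ]
```

```bash
python3 -m creep '[[0,0,0,7.3,-13.1,0,235],[0,0,0,5.4,-14,0,235],[0,0,0,3.4,-14.6,0,235],[0,0,0,1.3,-15,0,235]]'
python3 - <<'E'
from h import *
o=get_obs();d=o['position'][:2]-TC;print(np.hypot(*d),np.degrees(np.arctan2(d[1],d[0]))%360+360-TY,o['ft_force'])
p,d=camera('wrist');cv2.imwrite('pics/wrist15.png',p)
E
```

```text
clock: 23.05
position: [0.5914, -0.1334, 0.1049]
ee_rot: [0.834, 0.551, -0.001, -0.0]
ft_force: [0.0, -1.9, -5.2]
grip_width: 0.248
0.10953839279025815 241.14965934226512 [ 0.0393298  -1.92583487 -5.22108464]
```

View pics/wrist15.png

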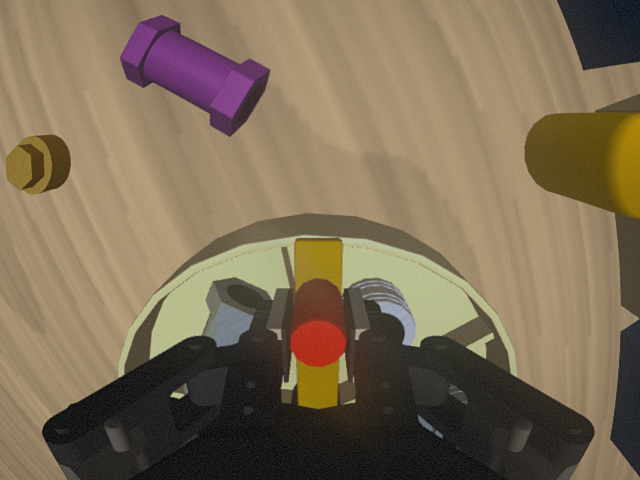

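```bash
python3 -m creep '[[0,0,0,-0.8,-15,0.3,235],[0,0,0,-2.8,-14.8,0,235],[0,0,0,-4.9,-14.2,0,235],[0,0,0,-6.8,-13.4,0,235],[0,0,0,-8.6,-12.3,0,235],[0,0,0,-10.2,-11,0,235],[0,0,0,-11.6,-9.5,0,235]]'
python3 - <<'E'
from h import *
o=get_obs();d=o['position'][:2]-TC;print(np.hypot(*d),np.degrees(np.arctan2(d[1],d[0]))%360+360-TY,o['ft_force'])
E
```

```text
clock: 23.8
position: [0.4908, -0.1412, 0.1049]
ee_rot: [0.835, 0.551, -0.001, -0.0]
ft_force: [3.2, -3.7, -9.1]
grip_width: 0.246
0.10899661139335146 296.1832475663205 [ 3.16533496 -3.66205294 -9.12549885]
```

```bash
python3 -m creep '[[0,0,0,-12.9,-7.8,0,235],[0,0,0,-13.8,-5.9,0,235],[0,0,0,-14.5,-4,0,235],[0,0,0,-14.9,-1.9,0,235]]'
python3 - <<'E'
from h import *
o=get_obs();d=o['position'][:2]-TC;print(np.hypot(*d),np.degrees(np.arctan2(d[1],d[0]))%360+360-TY,o['ft_force'])
E
```

```text
clock: 24.2
position: [0.4509, -0.186, 0.1049]
ee_rot: [0.835, 0.551, -0.001, -0.0]
ft_force: [4.9, -2.1, -12.4]
grip_width: 0.239
0.10829456308685223 328.17936228347185 [  4.88618803  -2.05085652 -12.40139107]
```

```bash
python3 -m creep '[[0,0,0,-15,0.2,0.7,235],[0,0,0,-14.9,2.3,0,235],[0,0,0,-14.4,4.3,0,235],[0,0,0,-7,3,0,235],[0,0,0,0,0,0,235]]'
python3 - <<'E'
from h import *
o=get_obs();d=o['position'][:2]-TC;print(np.hypot(*d),np.degrees(np.arctan2(d[1],d[0]))%360+360-TY,o['ft_force'])
p,d=camera('top');cv2.imwrite('pics/top16.png',cv2.resize(p[140:330,300:520],None,fx=3,fy=3,interpolation=2))
E
```

```text
clock: 24.7
position: [0.4406, -0.2376, 0.1047]
ee_rot: [0.835, 0.55, -0.001, 0.0]
ft_force: [-0.2, -0.0, 1.1]
grip_width: 0.243
0.10749622742123092 356.4268722999973 [-0.20146417 -0.02820216  1.05678731]
```

View pics/top16.png

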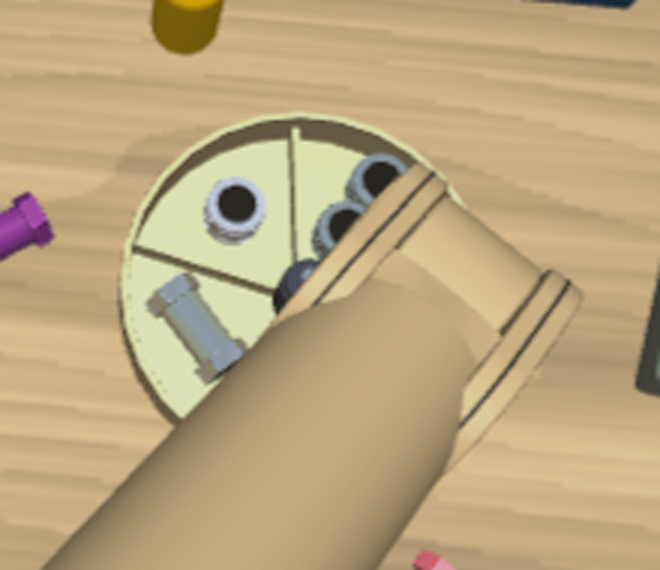

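```bash
python3 -m creep '[[0,0,0,-1.8,0.9,0,235],[0,0,0,-1.8,0.9,0,235],[0,0,0,-0.9,0.4,0,235],[0,0,0,0,0,0,235]]'; python3 -m creep '[[0,0,0,-0.9,0.4,0,235],[0,0,0,0,0,0,235]]'
```

```text
clock: 25.15
position: [0.4409, -0.241, 0.1046]
ee_rot: [0.834, 0.551, -0.001, -0.0]
ft_force: [-2.7, -1.0, 5.2]
grip_width: 0.244
clock: 25.35
position: [0.4409, -0.2419, 0.1046]
ee_rot: [0.834, 0.551, -0.001, -0.0]
ft_force: [-2.3, 0.1, 5.9]
grip_width: 0.244
```

```bash
python3 -m creep '[[0,0,0,-0.9,0.4,0,235],[0,0,0,0,0,0,235]]'; python3 -m creep '[[0,0,0,-0.9,0.4,0,235],[0,0,0,0,0,0,235]]'
```

```text
clock: 25.55
position: [0.441, -0.2426, 0.1046]
ee_rot: [0.834, 0.551, -0.001, -0.0]
ft_force: [-2.4, 1.4, 6.6]
grip_width: 0.242
clock: 25.75
position: [0.441, -0.2428, 0.1046]
ee_rot: [0.834, 0.551, -0.001, -0.001]
ft_force: [-3.0, 4.4, 8.6]
grip_width: 0.241
```

```bash
python3 -m creep '[[0,0,0,0.6,-0.3,-0.3,235],[0,0,0,0,0,0,200],[0,0,0,0,0,0,160],[0,0,0,0,0,0,110],[0,0,0,0,0,0,85],[0,0,0,0,0,0,85]]'; python3 -m creep '[[0,0,0,0,0,-8,85],[0,0,0,0,0,-20,85],[0,0,0,0,0,-35,85],[0,0,0,0,0,-40,85],[0,0,0,0,0,-35,85],[0,0,0,0,0,-20,85],[0,0,0,0,0,-5,85]]'
python3 -m creep '[[0,0,0,-20,-10,0,85],[0,0,0,-40,-15,0,85],[0,0,0,-40,-15,0,85],[0,0,0,-40,-15,0,85],[0,0,0,-40,-15,0,85],[0,0,0,-20,-10,0,85],[0,0,0,0,0,0,85]]'
python3 - <<'E'
from h import *
for n in ['top','side','wrist']:
    p,d=camera(n);cv2.imwrite(f'pics/{n}17.png',p);np.save(f'{n}17.npy',d)
    if n=='wrist':continue
    C=cloud(n,d)+[0,0,-.002*(n=='side')];r=np.hypot(C[...,0]-.548,C[...,1]+.234);h=cv2.cvtColor(p,cv2.COLOR_BGR2HSV)
    m=((h[...,0]<8)|(h[...,0]>172))&(h[...,1]>170)&(r<.16)&(C[...,2]>.06);k=C[m]
    if len(k): k=(k[k[:,2]>.1]).mean(0);print(n,m.sum(),k,np.degrees(np.arctan2(k[1]+.234,k[0]-.548))%360-185.5)
    for a in(72,216):
        from h import pocket
        q=pocket(a);z=C[...,2][np.hypot(C[...,0]-q[0],C[...,1]-q[1])<.035];print(a,np.percentile(z,99))
a=cv2.imread('pics/top17.png')[140:330,300:520];cv2.imwrite('pics/top17c.png',cv2.resize(a,None,fx=3,fy=3,interpolation=2))
E
```

```text
clock: 26.35
position: [0.4407, -0.2434, 0.1046]
ee_rot: [0.835, 0.551, -0.001, -0.0]
ft_force: [-0.1, 0.0, -0.2]
grip_width: 0.667
clock: 27.05
position: [0.4418, -0.2439, 0.2703]
ee_rot: [0.835, 0.551, 0.001, 0.001]
ft_force: [0.2, -0.3, -0.2]
grip_width: 0.666
clock: 27.75
position: [0.2856, -0.3978, 0.2676]
ee_rot: [0.836, 0.548, -0.001, -0.0]
ft_force: [-0.2, -0.4, -0.9]
grip_width: 0.669
top 107 [ 0.44014222 -0.24295994  0.10597831] -0.7512385538584567
72 0.045116947507466434
216 0.04514415652357426
side 78 [ 0.44024359 -0.24152409  0.1065867 ] -1.5058048765892522
72 0.0480970737219256
216 0.046689388641637186
```

View pics/top17c.png

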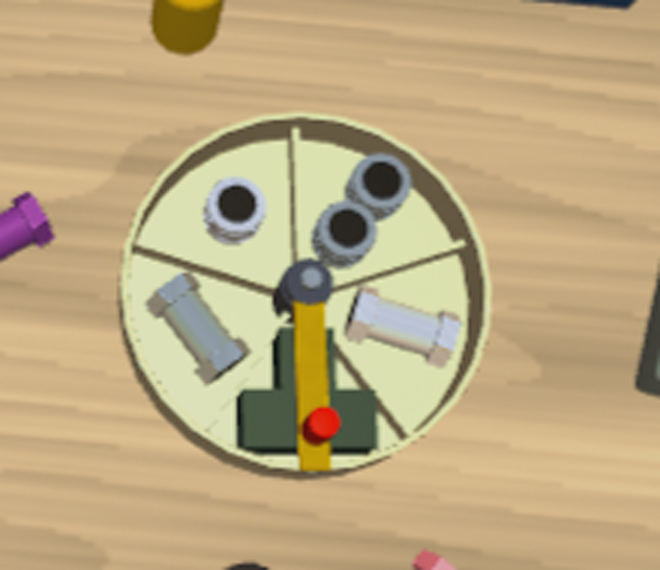

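View pics/side17.png

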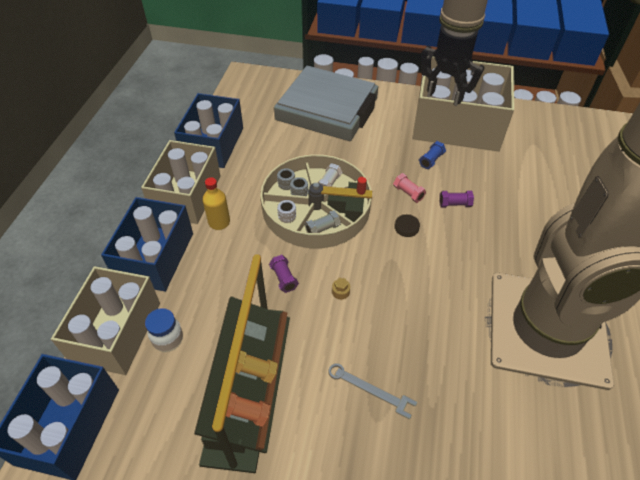

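```bash
python3 -c "
from workcell import *
print(get_obs()['ft_force']);print(hand_in())"
```

```text
[-0.01062824 -0.10513365  0.60604592]
the job is handed in; nothing more can be done
None
```

The tub is packed, the gauge arm has made its full turn, and the job is handed in at about 28 s of the 69 s. No verdict came back.

- **Union:** I took the zinc union from the sloped rack square to the slope and laid it radially in pocket 1. The floor contact was about 10 N.
- **Coupling:** I stood the zinc coupling in pocket 3. The contact was about 3 N.
- **Gauge:** I held the red knob and swung it counter-clockwise from about 8.5° to its end stop. The wrist force readings stayed below about 15 N. I then let go and retreated.

**Last checks:**
- **Heights:** Both fittings read about 45–48 mm at their highest by depth, against nominal tops of 42–44 mm and the 52 mm rim.
- **Gauge angle:** The blade lies over the green deck. Its angle read 359.2° in the top view and 358.5° in the side view, a difference that fits the 2 mm calibration. At the stop it stopped advancing while the force rose.
- **Everything else:** In the last pictures the packed, brass and copper fittings look unmoved. The gripper touches nothing, with a wrist force below 1 N.

No check failed. The only disagreement was between the top and side views: about 2 mm in height, and the gauge angle noted above.

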